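# Put the wireless microphones on charge after rehearsal

### The job

Rehearsal is over, so put the wireless microphones on charge. First press the mute pedal right down to its stop and let it come up again; then lay every microphone that is out on the table on its side in the charging dock, one to a cradle (any cradle, either way round), and let go. Last, enter the charging programme on the key pad with the white keys one at a time, each pressed fully down and released, in the order square, cross, round, bar, and leave everything else on the table standing where it is.

Things in the scene. Friction and masses are not known exactly. Their poses are not given: they have to be found in the camera images.
- mic1: Microphone, None if absent; stands upright on its foot at the start; 0.2 to 0.33 kg. Origin: on the axis, mid-body, 88.5 mm from the foot's end, near the balance point; z runs from foot to head. Black square foot 60 x 60 mm, z = -88.5 to -66.5 mm (stops it rolling); dark round body, diameter 36 mm, to z = 66.5 mm; bright grille head, diameter 46 mm, to z = 121.5 mm (total 210 mm).
- mic2: A second or third microphone just like mic1 (None if absent), same size and frame: origin mid-body on the axis, z from foot to head.
- mic3: A second or third microphone just like mic1 (None if absent), same size and frame: origin mid-body on the axis, z from foot to head.
- dock: Fixed charging dock; origin centre of underside; black plate 160 (x) by 310 (y), 12 mm thick. Three grey V cradles along dock x, at y = -100, 0, 100 mm: each two 45-degree V supports 12 mm thick, at x = -42 and 42 mm (72 mm free between, for fingers), rising 70 mm above the table. A microphone lies in one with its origin at x = 0 (slides 18 mm either way), z = 70 mm, axis along dock x.
- pedal_press (a point): Point to press on top of the mute pedal's treadle, on its mid-line, 23 mm in from the free end and about 62 mm above the table at rest. Aluminium treadle 132 mm long, 74 mm wide with dark rubber strips, over a steel base 150 x 90 mm; hinged 105 mm away at the +x end of this frame (x from free end to hinge, z up).
- pedal (a joint): Pedal angle in rad: 0 up (sprung), 0.20 fully down at its stop, which lowers the press point by about 21 mm; needs about 4 N at the start and 10 N at the end of the stroke. Springs back when let go.
- keypad: Fixed key pad base, black, 140 x 140 mm, 16 mm high; origin centre of the underside. Four key modules (grey, 58 x 58 x 18 mm) sit on it in a square, 66 mm apart; which key sits at which place changes from start to start. The key caps are all white, told apart by shape only. The key pad and the pedal may also change sides.
- key_round_top (a point): Centre of the top of the key whose cap is a round disc of diameter 36 mm, about 48 mm above the table when up; moves with the key.
- key_round (a joint): Travel of that key in m: 0 up, 0.008 fully down; sprung, about 1.7 N to start and 5 N at the bottom; springs back up.
- key_square_top (a point): Centre of the top of the key whose cap is a square of side 33 mm, about 48 mm above the table when up; moves with the key.
- key_square (a joint): Travel of that key in m: 0 up, 0.008 fully down; sprung, about 1.7 N to start and 5 N at the bottom; springs back up.
- key_bar_top (a point): Centre of the top of the key whose cap is a single narrow bar 16 (module x) by 46 (module y) mm, about 48 mm above the table when up; moves with the key.
- key_bar (a joint): Travel of that key in m: 0 up, 0.008 fully down; sprung, about 1.7 N to start and 5 N at the bottom; springs back up.
- key_cross_top (a point): Centre of the top of the key whose cap is an equal-armed plus-shaped cross, arms 14 wide, 44 from end to end mm, about 48 mm above the table when up; moves with the key.
- key_cross (a joint): Travel of that key in m: 0 up, 0.008 fully down; sprung, about 1.7 N to start and 5 N at the bottom; springs back up.
- mug: White mug, 80 mm wide, 90 mm high, loose; not part of the job, to be left where it stands. Origin: centre of the underside.
- tape: Roll of grey tape, diameter 90, 48 mm high, loose; not part of the job, to be left where it stands. Origin: centre of the underside.
- tuner: Grey tuner box 70 x 120 x 40 mm, loose; not part of the job, to be left where it stands. Origin: centre of the underside.
- practice_pad: Round practice pad, diameter 150, 25 mm high, loose; not part of the job, to be left where it stands. Origin: centre of the underside.
- metronome: Black electronic metronome, a box 60 x 100 x 45 mm, loose; not part of the job, to be left where it stands. Origin: centre of the underside.
Things that resemble listed ones, but are neither listed nor needed, are in the scene too. What is shaped like the mic1 but orange or purple is not meant.

How it is judged:
By the outcome, as a careful person would: the job done as asked, in the order asked, and still so for the second after the job is handed in, with the robot touching nothing.
Of mic1, mic2, mic3 only 2 to 3 are there at a start; the rules pass over those that are not, and their reading is None.
At some moment in a run one of mic1, mic2, mic3 may be knocked a few centimetres aside while the robot is not near it.
Once in a run the grip may slacken for a moment while it holds something.
It also fails if it takes over 210 s, if anything falls off the work surface, if the arm or the gripper's body presses on something with over 40 N, if the wrist force passes 120 N, or if a joint passes its speed limit or range.

### The arm

A 6-joint arm with a two-finger parallel gripper is mounted at the origin on the work surface. World frame = base frame: x ahead of the robot, y to its left, z up, the work surface at z = 0. Lengths are in m, angles in degrees, forces in N, time in s.
With the tool pointing down it reaches from about 0.4 to 0.825 m from the base axis. Payload 7 kg.
Tool frame: the origin (TCP) lies midway between the tips of the shut fingers; the grasp point (between the pads) lies ctrl.grasp_offset behind it (ctrl.grasp_offset is the distance from the TCP to the grasp point, in m); z points along the fingers, y is the line along which they close (so a half turn about z gives the same grasp; the last joint's range is limited). The gripper opens to 88 mm and grips with 3 to 60 N. Pads are 19 mm wide; open, the fingers measure 130 mm over their backs; the gripper's body (78 mm by 193 mm) begins 47 mm behind the grasp point.
Start: joints at [-60.327, 20.546, 0.682, 0, -70.136, -16.507], TCP at [0.154, -0.657, 0.227] pointing down, gripper open.
Joint ranges: [-176.03, 176.03], [-82.01, 121.73], [-58.28, 71.71], [-173.87, 95.51], [-174.79, -0.11], [-173.66, 173.66]. Speed limits (degrees/s): [136.94, 136.94, 172.46, 180, 180, 180].

### API

Orientations are given as [roll, pitch, yaw] about the fixed x, y, z axes, in that order (R = Rz(yaw) Ry(pitch) Rx(roll)).
In Python, from plant import ctrl gives the robot as it stands. The module is installed in compiled form; this text tells all that it offers.
- The arm moves only by the tool send_rows, never from a script. Its argument "increments" is a list that holds one entry, the list of rows, each a list of 4 numbers: the shift along the world's x, y, z normalised to -1 to 1, where 1 is 0.2 m, then the turn about the world's z normalised to -1 to 1, where 1 is 1.5 rad. In form: [[[x, y, z, roll], ...]]. A call has 1 to 12 rows; each row is the pose to reach, as a shift and turn from the pose commanded when the call began; what a row does not reach only later rows make up. A row lasts 1/8 s, in which the tool goes at most 62.5 mm and 10.7 degrees, less where a joint would pass 70% of its speed; a pose out of reach is approached as far as the arm can. A call with a number of a shift or a turn outside -1 to 1 is refused whole. A call with a gripper value outside its range is refused whole. "jaw" is the opening, from 0 (shut) to 1 (fully open), set as the call begins (left out, the last holds). The fingers move at their own pace and stop on an object; the grip force is fixed at half the most. Time passes only in rows, so rows that repeat a pose let the fingers close. It gives the time, the measured TCP pose, the force, the opening and the grip force at its end, in the units of the state.
- ctrl.get_obs(): the state, without advancing time (a new reading comes with each control period).
- ctrl.snapshot(name): name is "side" or "top" or "wrist"; returns the picture (420x560x3 uint8, red, green, blue); there is no depth.
- ctrl.calibration(name): a dict with "mtx" (3x3 intrinsics, pixels), "eye" and "attitude" of the camera in the world. Camera axes: x right, y up, looking along -z (the intrinsics and any distortion apply to the point x, -y, -z); pixel columns grow to the right and rows downward; lengths in m; the calibration is good to about 2 mm. A picture is of the moment at which its call begins: read the wrist's pose just before it. calibration takes no time and is no camera call; for the wrist camera it gives the pose at the moment of the call.
- ctrl.close_job(): hands the job in; it is judged then, once.
Trained networks look in the newest picture that a camera, given by its name, has taken for a name from the list of things; names that differ only in an ending like _2 or _b are one class to them, and where a whole thing is asked for, a point or a joint stands for the part that bears it (a point fixed in the world has none). Each returns a list of dicts, best first, with "conf" (0 to 1); they miss things now and then, are a little off and sometimes report something else, mostly with a low value. They report only what shows in the picture. A call takes as long as a camera call. They do not tell look-alikes from the thing itself.
- ctrl.trace(thing, camera): "mask" (420x560 bool, what is visible of it) and "bbox" ([left, top, right, bottom] in pixels, round what is visible of it).
- ctrl.spot_point(thing, camera): "pixel" ([row, column] in pixels: a listed point, or the origin of a listed thing).
The state is a dict: "clock": time; "joint_pos": joint angles; "qvel": joint speeds; "tau": joint torques, N m; "tool_pos": TCP position; "orientation": TCP orientation; "force": force on the tool from outside, world axes, zero at the start; "moment": the same for the moment, N m; "opening": finger opening in m; "gripper_force": force on a finger pad.
Only numpy, scipy, OpenCV 4.12 (cv2) and the standard library are available. Lean on these libraries where they do the work, as an engineer would, in place of code of your own. Each camera call takes 0.05 s, during which the arm holds its last target. There are 200 camera calls.

## Working session

There is one attempt and no reset: what is moved stays moved. The work goes in short steps, Python scripts to look and compute and a tool call to move; the robot and the scene stay as the last step left them, time stands still between calls to the robot, and variables do not carry over. Pictures are saved under pics/ and viewed, at most 14 in all, crops included, and the job is handed in when it is done.

Besides the shell and the picture viewer there is one more tool, called after "Request:" as name([rows], argument=value, ...), one row to a line, values as JSON. send_rows: Moves the arm, as the interface text tells. Its arguments: {"type":"object","properties":{"increments":{"type":"array"},"jaw":{"type":"number"}},"required":["increments"]}

```bash
mkdir -p pics; cat > h.py <<'E'
import numpy as np, cv2
from plant import ctrl
from scipy.spatial.transform import Rotation as R
def cal(n):
    c=ctrl.calibration(n); a=np.array(c["attitude"],float)
    M=a if a.shape==(3,3) else (R.from_euler('xyz',a,degrees=True).as_matrix() if a.size==3 else None)
    return np.array(c["mtx"]),np.array(c["eye"]),M,c
def ray(n,px,c=None):  # px = (row,col)
    K,e,M,_=c or cal(n)
    d=np.linalg.inv(K)@np.array([px[1],px[0],1.]); d=M@(d*[1,-1,-1]); return e,d/np.linalg.norm(d)
def atz(n,px,z,c=None):
    e,d=ray(n,px,c); return e+d*(z-e[2])/d[2]
def tri(rs):
    A=0;b=0
    for e,d in rs:
        P=np.eye(3)-np.outer(d,d);A=A+P;b=b+P@e
    p=np.linalg.solve(A,b)
    return p,max(np.linalg.norm((np.eye(3)-np.outer(d,d))@(p-e)) for e,d in rs)
def proj(n,p,c=None):
    K,e,M,_=c or cal(n); q=M.T@(np.array(p)-e)*[1,-1,-1]; q=K@q; return q[1]/q[2],q[0]/q[2]
def snap(n,f):
    im=ctrl.snapshot(n); cv2.imwrite(f"pics/{f}.png",im[:,:,::-1]); return im
E
python3 - <<'E'
from h import *
o=ctrl.get_obs();print(o)
for n in("side","top","wrist"):
    print(n,ctrl.calibration(n)); snap(n,n+"0")
print(ctrl.grasp_offset)
E
```

```text
{'clock': 0.0, 'joint_pos': array([-6.03283219e+01,  2.05914993e+01,  6.33995659e-01, -2.02354159e-02,
       -7.01347795e+01, -1.65064393e+01]), 'qvel': array([-0.00394649,  0.03251382, -0.14058372,  0.02942348,  0.03469677,
        0.11082949]), 'tau': array([ 1.02368849e-03, -5.82727182e+01,  2.93052775e+01,  6.99730530e+00,
        6.86197905e-03, -2.02287520e-04]), 'tool_pos': array([ 0.15359967, -0.65679663,  0.22562328]), 'orientation': array([ 1.79906115e+02, -7.98375429e-03, -1.66841646e+02]), 'force': array([-0.58091613, -0.43711291, -0.8344119 ]), 'moment': array([ 0.01336597, -0.00896717, -0.05731401]), 'gripper_force': 0.0, 'opening': 0.0876838119853635}
side {'mtx': array([[447.7743801 ,   0.        , 277.20871178],
       [  0.        , 447.7743801 , 206.30440148],
       [  0.        ,   0.        ,   1.        ]]), 'eye': array([0.29747785, 0.77081226, 0.63834541]), 'attitude': array([ 5.93249594e+01, -8.03944243e-02, -1.59435032e+02])}
top {'mtx': array([[452.39145587,   0.        , 282.03155822],
       [  0.        , 452.39145587, 212.7723205 ],
       [  0.        ,   0.        ,   1.        ]]), 'eye': array([ 0.39789436, -0.08244633,  1.3250077 ]), 'attitude': array([  9.44351204,  -0.63758858, -89.49907209])}
wrist {'mtx': array([[365.30968456,   0.        , 270.53140932],
       [  0.        , 365.30968456, 211.04064082],
       [  0.        ,   0.        ,   1.        ]]), 'eye': array([ 0.07884   , -0.67355395,  0.38453231]), 'attitude': array([-1.63926004e+01, -2.91972278e-02,  1.03147002e+02])}
0.0188
```

View pics/top0.png

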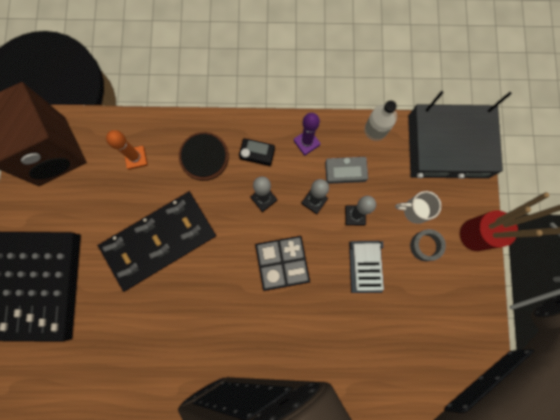

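View pics/side0.png

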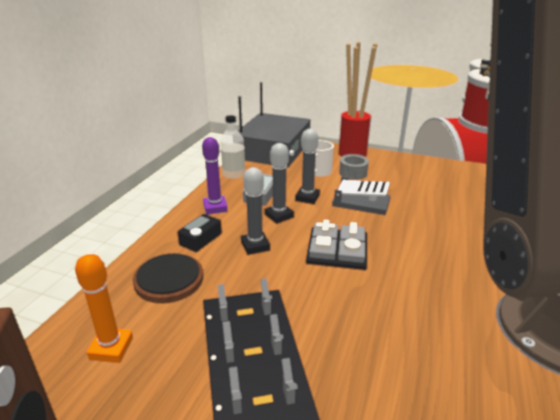

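```bash
python3 - <<'E'
from h import *
for n in("top","side"):
    ctrl.snapshot(n)
    for t in ["mic1","dock","pedal_press","keypad","key_round_top","key_square_top","key_bar_top","key_cross_top","mug","tape","tuner","practice_pad","metronome"]:
        r=ctrl.spot_point(t,n); print(n,t,[(np.round(q["pixel"],1).tolist(),round(q["conf"],2)) for q in r])
E
```

```text
top mic1 [([210.9, 360.0], 0.88), ([193.5, 314.2], 0.7), ([132.9, 310.9], 0.61), ([194.9, 261.8], 0.58), ([148.5, 129.2], 0.57)]
top dock [([239.2, 156.4], 0.55)]
top pedal_press [([281.3, 370.4], 0.77)]
top keypad [([263.0, 280.1], 0.92), ([248.7, 269.2], 0.32)]
top key_round_top [([155.5, 256.8], 0.73), ([278.9, 274.8], 0.4)]
top key_square_top [([249.0, 267.6], 0.62)]
top key_bar_top [([277.3, 297.3], 0.53)]
top key_cross_top [([156.2, 206.6], 0.6), ([247.9, 290.7], 0.58)]
top mug [([212.9, 417.6], 0.68)]
top tape [([248.4, 425.4], 0.61)]
top tuner []
top practice_pad [([157.0, 205.7], 0.77), ([250.5, 292.5], 0.29)]
top metronome []
side mic1 [([180.3, 212.0], 0.84), ([311.4, 100.7], 0.82), ([214.9, 256.3], 0.78), ([185.3, 278.8], 0.78), ([170.7, 313.3], 0.62), ([248.0, 336.0], 0.58)]
side dock [([358.1, 254.3], 0.59)]
side pedal_press [([187.1, 374.4], 0.6), ([226.4, 350.7], 0.5)]
side keypad [([248.8, 335.0], 0.61)]
side key_round_top [([242.4, 350.2], 0.48)]
side key_square_top [([239.5, 322.4], 0.63), ([243.4, 199.8], 0.48)]
side key_bar_top [([226.1, 350.0], 0.56)]
side key_cross_top [([225.0, 326.3], 0.65), ([186.9, 278.9], 0.48)]
side mug [([174.0, 319.6], 0.92)]
side tape [([172.1, 353.0], 0.82), ([215.6, 256.4], 0.28)]
side tuner [([192.9, 261.8], 0.82)]
side practice_pad [([281.2, 172.5], 0.72), ([222.9, 326.4], 0.27)]
side metronome [([241.3, 202.3], 0.92)]
```

Top view: three grey mics at about (194,262), (194,314) and (211,360); orange and purple decoys at (148,129) and (133,311). The dock is at (239,156), the keypad at (263,281) and the pedal at (265,367), with its rubber strips toward the robot. The side view agrees: mics at (215,256), (185,279) and (171,313).

```bash
python3 - <<'E'
from h import *
P={"micA":((194.9,261.8),(214.9,256.3)),"micB":((193.5,314.2),(185.3,278.8)),"micC":((210.9,360),(170.7,313.3)),
"dock":((239.2,156.4),(358.1,254.3)),"press":((281.3,370.4),(187.1,374.4)),"keypad":((263,280.1),(248.8,335)),
"round":((278.9,274.8),(242.4,350.2)),"sq":((249,267.6),(239.5,322.4)),"bar":((277.3,297.3),(226.1,350)),"cross":((247.9,290.7),(225,326.3)),"orange":((148.5,129.2),(311.4,100.7)),"purple":((132.9,310.9),(180.3,212)),"mug":((212.9,417.6),(174,319.6)),"tape":((248.4,425.4),(172.1,353))}
for k,(a,b) in P.items():
    p,r=tri([ray("top",a),ray("side",b)]); print(k,p.round(4),round(r,4), "R",np.hypot(p[0],p[1]).round(3))
# dock / pedal plate corners from top mask
ctrl.snapshot("top")
for t,z in(("dock",0.012),("pedal_press",0.05),("keypad",.016),("pedal",.05)):
    for q in ctrl.trace(t,"top")[:1]:
        m=q["mask"].astype(np.uint8); c=max(cv2.findContours(m,0,2)[0],key=cv2.contourArea)
        b=cv2.boxPoints(cv2.minAreaRect(c)); w=np.array([atz("top",(y,x),z) for x,y in b])
        print(t,q["conf"],w[:,:2].round(3).tolist(),w.mean(0).round(4),np.linalg.norm(np.diff(w,axis=0),axis=1).round(3))
im=cv2.imread("pics/top0.png")[140:310,90:400]; cv2.imwrite("pics/c.png",cv2.resize(im,None,fx=2.5,fy=2.5,interpolation=3))
E
```

```text
micA [ 0.6523 -0.0378  0.0922] 0.0005 R 0.653
micB [ 0.654  -0.1838  0.0976] 0.0034 R 0.679
micC [ 0.6036 -0.312   0.09  ] 0.0074 R 0.68
dock [ 0.532   0.2717 -0.0018] 0.0043 R 0.597
press [ 0.4233 -0.3416  0.0555] 0.0048 R 0.544
keypad [ 0.4709 -0.0907  0.0058] 0.0014 R 0.48
round [ 0.4291 -0.0753  0.0443] 0.0061 R 0.436
sq [ 0.5013 -0.0559  0.0493] 0.005 R 0.504
bar [ 0.4388 -0.1374  0.0479] 0.011 R 0.46
cross [ 0.5073 -0.1207  0.0477] 0.0028 R 0.521
orange [0.7844 0.3403 0.0857] 0.0002 R 0.855
purple [ 0.839  -0.1752  0.0814] 0.0006 R 0.857
mug [ 0.626  -0.5039 -0.0156] 0.0011 R 0.804
tape [ 0.5187 -0.5162  0.0042] 0.0025 R 0.732
dock 0.88 [[0.517, 0.444], [0.685, 0.179], [0.545, 0.092], [0.384, 0.355]] [0.5329 0.2676 0.012 ] [0.313 0.164 0.308]
pedal_press 0.64 [[0.528, -0.296], [0.533, -0.374], [0.398, -0.379], [0.392, -0.302]] [ 0.4627 -0.3377  0.05  ] [0.078 0.136 0.077]
keypad 0.63 [[0.399, -0.044], [0.506, -0.158], [0.45, -0.211], [0.344, -0.097]] [ 0.4249 -0.1275  0.016 ] [0.156 0.077 0.155]
pedal 0.63 [[0.525, -0.299], [0.529, -0.378], [0.398, -0.379], [0.395, -0.301]] [ 0.4617 -0.339   0.05  ] [0.079 0.131 0.078]
```

View pics/c.png

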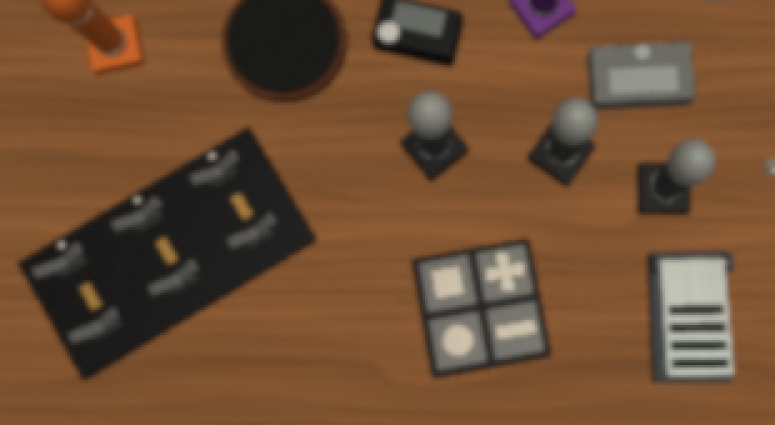

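The keypad layout is square far-left, cross far-right, round near-left and bar near-right. The pedal's free end, with the strips, faces the robot, so the press point is about (0.420, -0.341). I'll press the pedal first.

Request:
send_rows([
  [[1, 1, -0.3, 0], [1, 1, -0.3, 0], [1, 1, -0.3, 0], [1, 1, -0.3, 0], [1, 1, -0.3, 0], [1, 1, -0.3, 0]],
], jaw=0)

```text
clock: 2.55
tool_pos: [0.3553, -0.4553, 0.1662]
orientation: [180.0, -0.0, -166.6]
force: [0.3, -0.2, 0.4]
opening: 0.0331
gripper_force: 0.0
```

Request:
send_rows([
  [[0.33, 0.58, -0.25, 0], [0.33, 0.58, -0.25, 0], [0.33, 0.58, -0.25, 0], [0.33, 0.58, -0.25, 0], [0.33, 0.58, -0.25, 0]],
])

```text
clock: 3.18
tool_pos: [0.4197, -0.3423, 0.1172]
orientation: [-180.0, 0.0, -166.9]
force: [0.5, 0.3, -0.5]
opening: 0.0006
gripper_force: 0.0
```

```bash
python3 - <<'E'
from h import *
o=ctrl.get_obs();print(o["clock"],o["tool_pos"],o["orientation"],o["opening"],o["force"])
p=[ray("wrist",(0,0))]
snap("wrist","w1"); snap("side","s1")
for t in("pedal_press",):
  for n in("wrist","side"):
    r=ctrl.spot_point(t,n); print(n,[(np.round(q["pixel"],1).tolist(),round(q["conf"],2),atz(n,q["pixel"],.062).round(4).tolist()) for q in r])
E
```

```text
3.175 [ 0.41968104 -0.34230272  0.11715077] [-1.79961014e+02  3.20457384e-02 -1.66866753e+02] 0.0005551977433020871 [ 0.45511196  0.29068063 -0.46462702]
wrist [([232.4, 275.5], 0.7, [0.4187, -0.3386, 0.062]), ([278.2, 40.6], 0.33, [0.4836, -0.4791, 0.062])]
side [([186.9, 378.0], 0.91, [0.4176, -0.3332, 0.062])]
```

View pics/w1.png

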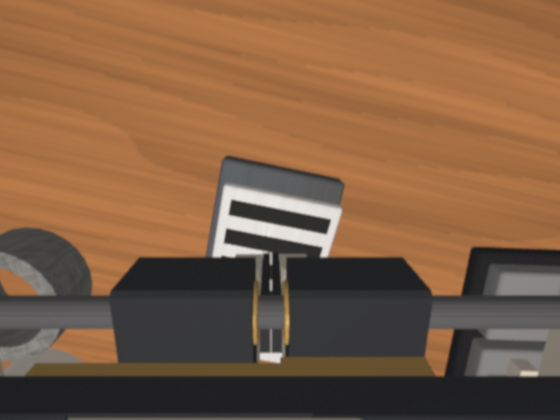

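Wrist view: the treadle's free end is at the top (rows 185-210) and the fingers are over its midline. I'll press to near the stop.

Request:
send_rows([
  [[0, 0.01, -0.25, 0], [0, 0.01, -0.3, 0], [0, 0.01, -0.34, 0], [0, 0.01, -0.37, 0], [0, 0.01, -0.39, 0], [0, 0.01, -0.39, 0]],
])

```text
clock: 4.12
tool_pos: [0.4187, -0.3396, 0.0398]
orientation: [180.0, -0.1, -166.8]
force: [-5.9, 2.6, 9.0]
opening: 0.0005
gripper_force: 5.0
```

Request:
send_rows([
  [[0, 0, -0.015, 0], [0, 0, -0.03, 0], [0, 0, -0.03, 0]],
])

```text
clock: 4.5
tool_pos: [0.4188, -0.3398, 0.0385]
orientation: [-179.9, -0.0, -166.7]
force: [-18.7, 15.1, 57.0]
opening: 0.0008
gripper_force: 29.1
```

The force jumped to 57 N with almost no travel, so the pedal is at its stop. Release and back off to z ≈ 0.28.

Request:
send_rows([
  [[0, 0, 0.05, 0], [0, 0, 0.3, 0], [0, 0, 0.6, 0], [0, 0, 0.9, 0], [-0.2, 0, 1, 0], [-0.3, 0, 1, 0], [-0.3, 0, 1, 0]],
], jaw=1)

```text
clock: 5.38
tool_pos: [0.3584, -0.3392, 0.2331]
orientation: [-180.0, 0.1, -166.9]
force: [-0.2, -0.4, -0.3]
opening: 0.0647
gripper_force: 0.0
```

```bash
python3 - <<'E'
from h import *
snap("top","top1"); ctrl.snapshot("side")
for t in("mic1","practice_pad","metronome","tuner","pedal_press"):
  for n in("top","side"):
    print(t,n,[(np.round(q["pixel"],1).tolist(),round(q["conf"],2),atz(n,q["pixel"],dict(mic1=.0885,pedal_press=.062).get(t,0)).round(3).tolist()) for q in ctrl.spot_point(t,n)])
print(proj("top",(.1,.4,0)),proj("top",(.3,.4,0)),proj("top",(.2,-.5,0)))
for q in ctrl.trace("mic1","top"):
    print(q["bbox"],q["conf"])
E
```

```text
mic1 top [([192.7, 314.5], 0.96, [0.661, -0.185, 0.089]), ([209.7, 359.0], 0.93, [0.615, -0.308, 0.089]), ([148.3, 131.6], 0.88, [0.784, 0.333, 0.089]), ([133.1, 308.6], 0.8, [0.835, -0.168, 0.089]), ([193.8, 264.6], 0.67, [0.657, -0.045, 0.089]), ([261.5, 280.7], 0.38, [0.469, -0.092, 0.089])]
mic1 side [([183.9, 278.0], 0.95, [0.661, -0.206, 0.089]), ([171.3, 311.8], 0.88, [0.599, -0.309, 0.089]), ([182.5, 214.7], 0.86, [0.82, -0.154, 0.089]), ([310.1, 99.8], 0.84, [0.786, 0.341, 0.089]), ([214.5, 256.4], 0.59, [0.655, -0.045, 0.089])]
practice_pad top [([158.4, 203.1], 0.67, [0.783, 0.145, 0.0])]
practice_pad side [([281.0, 170.0], 0.87, [0.781, 0.144, 0.0]), ([185.5, 278.2], 0.34, [0.715, -0.354, 0.0])]
metronome top [([154.8, 255.7], 0.95, [0.796, -0.014, 0.0])]
metronome side [([242.1, 201.9], 0.92, [0.787, -0.01, 0.0])]
tuner top [([170.0, 346.5], 0.81, [0.751, -0.289, 0.0]), ([153.6, 205.7], 0.69, [0.798, 0.138, 0.0])]
tuner side [([193.7, 261.5], 0.55, [0.743, -0.289, 0.0])]
pedal_press top []
pedal_press side [([279.6, 168.6], 0.69, [0.739, 0.203, 0.062])]
(np.float64(395.46200721190047), np.float64(101.66630024032061)) (np.float64(321.41565475419435), np.float64(106.8850887246763)) (np.float64(360.31292804107807), np.float64(423.9404907963911))
[251.7, 176.5, 280.5, 210.4] 0.96
[303.8, 177.9, 327.6, 212.0] 0.91
[294.5, 110.8, 320.8, 154.5] 0.8
[343.6, 195.2, 374.5, 228.1] 0.74
[109.3, 128.8, 147.7, 171.2] 0.69
```

View pics/top1.png

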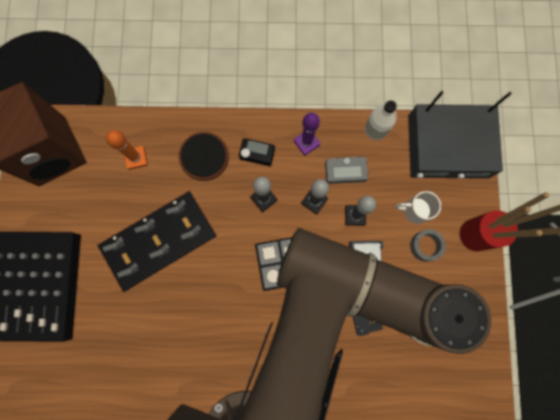

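The pedal is released and the front-left table, around (0.1-0.35, 0.25-0.45), is free. The tool can only yaw, so for each mic:
1. Grip it by the head and carry it to the free area.
2. Tip it over gently toward -x.
3. Re-grasp it lying down and put it in a cradle.

First I'll look at mic A (0.655, -0.042) with the wrist camera.

Request:
send_rows([
  [[0.2, 0.4, 0.3, 0.1], [0.4, 0.7, 0.5, 0.2], [0.6, 1, 0.5, 0.3], [0.6, 1, 0.5, 0.37], [0.6, 1, 0.5, 0.37], [0.6, 1, 0.5, 0.37]],
], jaw=1)

```text
clock: 6.78
tool_pos: [0.4798, -0.1388, 0.3324]
orientation: [180.0, -0.0, -135.0]
force: [-1.8, 0.2, -0.3]
opening: 0.0878
gripper_force: 0.0
```

Request:
send_rows([
  [[0.3, 0.25, 0.1, 0], [0.5, 0.45, 0.1, 0], [0.5, 0.45, 0.1, 0], [0.5, 0.45, 0.1, 0]],
])

```text
clock: 7.28
tool_pos: [0.5794, -0.05, 0.3515]
orientation: [179.9, -0.1, -135.1]
force: [-0.9, -1.5, 0.1]
opening: 0.0876
gripper_force: 0.0
```

```bash
cat >> h.py <<'E'
def up(n="wrist",c=None,show=True):
    "upright mic candidates: head-top/foot from masks"
    c=c or cal(n); ctrl.snapshot(n)
    out=[(q["pixel"],q["conf"]) for q in ctrl.spot_point("mic1",n)]
    for p,cf in out: print(n,np.round(p,1),round(cf,2),"@.0885",atz(n,p,.0885,c).round(4))
    return out
def st():
    o=ctrl.get_obs(); print("t",round(o["clock"],2),"pos",o["tool_pos"].round(4),"rpy",o["orientation"].round(1),"F",o["force"].round(1),"open",round(o["opening"],4),"gf",round(o["gripper_force"],1),"j",o["joint_pos"].round(0))
E
python3 - <<'E'
from h import *
st();c=cal("wrist"); snap("wrist","w2"); up("wrist",c); up("top"); up("side")
E
```

```text
t 7.28 pos [ 0.5794 -0.05    0.3515] rpy [ 1.799e+02 -1.000e-01 -1.351e+02] F [-0.9 -1.5  0.1] open 0.0876 gf 0.0 j [ 14.   9.   1.  -0. -82. -59.]
wrist [19.5 70. ] 0.97 @.0885 [ 0.6124 -0.3109  0.0885]
wrist [134.4 134.8] 0.88 @.0885 [ 0.6567 -0.1887  0.0885]
wrist [251.9  56.8] 0.82 @.0885 [ 0.8373 -0.1667  0.0885]
wrist [222.2 227.6] 0.56 @.0885 [ 0.659  -0.0428  0.0885]
top [152.6 128.8] 0.87 @.0885 [0.7713 0.3396 0.0885]
top [197.4 315.8] 0.83 @.0885 [ 0.6481 -0.1882  0.0885]
top [209.5 358.8] 0.8 @.0885 [ 0.6152 -0.3077  0.0885]
top [130.5 308.3] 0.65 @.0885 [ 0.843  -0.1674  0.0885]
side [184.4 277.7] 0.89 @.0885 [ 0.6607 -0.2033  0.0885]
side [180.9 212.9] 0.77 @.0885 [ 0.8289 -0.1609  0.0885]
side [311.6 101. ] 0.59 @.0885 [0.7814 0.3427 0.0885]
side [173.3 309.4] 0.58 @.0885 [ 0.6021 -0.2952  0.0885]
side [213.8 256.1] 0.57 @.0885 [ 0.6565 -0.0477  0.0885]
```

View pics/w2.png

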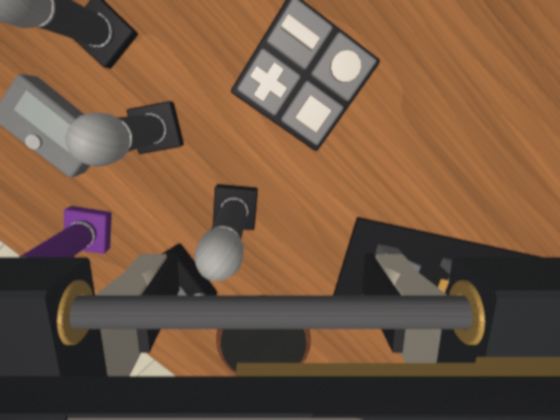

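Wrist view: mic A's foot is at rows 184-228, cols 215-257, nearly aligned with the tool, and its head is at about (253,219). B's foot is at (127,155) and C's at (33,105). I'll compute head and foot positions and foot yaws.

```bash
python3 - <<'E'
from h import *
im=cv2.imread("pics/w2.png"); c=cal("wrist")
print("A head",atz("wrist",(253,219),.18,c),"foot ctr",atz("wrist",(206,236),.022,c))
def yaw(a,b):
    p,q=atz("wrist",a,.022,c),atz("wrist",b,.022,c); d=q-p; return np.degrees(np.arctan2(d[1],d[0]))%90,np.linalg.norm(d)
print("A",yaw((184,217),(188,257)),yaw((188,257),(228,255)))
print("B",yaw((101,172),(148,182)),yaw((108,126),(101,172)))
print("C",yaw((1,100),(33,136)),yaw((33,136),(67,108)))
print("B head",atz("wrist",(138,97),.18,c))
g=im[170:275,180:300]; cv2.imwrite("pics/c2.png",cv2.resize(g,None,fx=5,fy=5,interpolation=3))
E
```

```text
A head [ 0.66001072 -0.03983602  0.18      ] foot ctr [ 0.65577673 -0.04071283  0.022     ]
A (np.float64(39.0519511622758), np.float64(0.05495455619092851)) (np.float64(41.501319247488134), np.float64(0.05813025258167025))
B (np.float64(53.200131203159245), np.float64(0.060506594692027765)) (np.float64(53.09574724590999), np.float64(0.060664601171254266))
C (np.float64(3.3906031479542804), np.float64(0.05262884729557835)) (np.float64(89.67458730995133), np.float64(0.05511213770354348))
B head [ 0.65529713 -0.19234264  0.18      ]
```

View pics/c2.png

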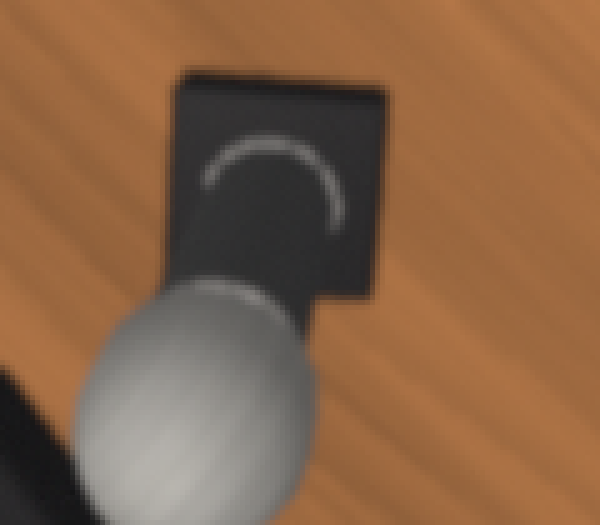

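Request:
send_rows([
  [[0.2, 0.04, 0, -0.04], [0.39, 0.045, -0.1, -0.04], [0.39, 0.045, -0.3, -0.04], [0.39, 0.045, -0.5, -0.04], [0.39, 0.045, -0.7, -0.04], [0.39, 0.045, -0.85, -0.04], [0.39, 0.045, -0.97, -0.04], [0.39, 0.045, -0.97, -0.04]],
], jaw=1)

```text
clock: 8.62
tool_pos: [0.6563, -0.0407, 0.1568]
orientation: [179.9, -0.2, -138.5]
force: [-0.4, 0.1, 0.8]
opening: 0.0875
gripper_force: 0.0
```

Request:
send_rows([
  [[0, 0, 0, 0], [0, 0, 0, 0], [0, 0, 0, 0], [0, 0, 0, 0], [0, 0, 0, 0], [0, 0, 0, 0]],
], jaw=0)

```text
clock: 9.38
tool_pos: [0.658, -0.0403, 0.1589]
orientation: [-180.0, 0.0, -138.5]
force: [-0.1, -0.4, 1.4]
opening: 0.0451
gripper_force: 30.0
```

Gripped at 45 mm opening, the head. Carrying it to (0.30, 0.41) and turning so the closing line lies along x.

Request:
send_rows([
  [[0, 0, 0.15, 0], [0, 0, 0.4, 0], [0, 0, 0.6, 0], [-0.1, 0.2, 0.65, 0.05], [-0.2, 0.4, 0.65, 0.1], [-0.32, 0.6, 0.65, 0.15], [-0.44, 0.8, 0.65, 0.2], [-0.56, 1, 0.65, 0.25]],
])

```text
clock: 10.38
tool_pos: [0.5444, 0.1609, 0.288]
orientation: [179.9, -0.0, -116.9]
force: [0.8, 1.2, -2.5]
opening: 0.0452
gripper_force: 30.0
```

Request:
send_rows([
  [[-0.12, 0.2, 0, 0.05], [-0.25, 0.4, 0, 0.1], [-0.38, 0.6, 0, 0.15], [-0.5, 0.75, 0, 0.2], [-0.65, 0.9, 0, 0.26], [-0.8, 1, 0, 0.314], [-0.8, 1, 0, 0.314]],
])

```text
clock: 11.25
tool_pos: [0.3838, 0.3607, 0.2882]
orientation: [179.9, -0.0, -89.8]
force: [0.5, -0.9, -2.1]
opening: 0.0451
gripper_force: 30.0
```

Request:
send_rows([
  [[-0.2, 0.1, 0, 0], [-0.4, 0.25, -0.1, 0], [-0.43, 0.25, -0.3, 0], [-0.43, 0.25, -0.45, 0], [-0.43, 0.25, -0.55, 0], [-0.43, 0.25, -0.61, 0], [-0.43, 0.25, -0.61, 0]],
])

```text
clock: 12.12
tool_pos: [0.2999, 0.4091, 0.1659]
orientation: [180.0, -0.1, -90.0]
force: [-0.5, 0.1, -2.1]
opening: 0.0452
gripper_force: 30.0
```

Request:
send_rows([
  [[0, 0, -0.02, 0], [0, 0, -0.035, 0], [0, 0, -0.04, 0], [0, 0, -0.04, 0]],
])

```text
clock: 12.62
tool_pos: [0.2998, 0.4099, 0.1588]
orientation: [-180.0, 0.0, -90.0]
force: [0.3, 0.5, -1.6]
opening: 0.0449
gripper_force: 30.0
```

Release, then push -x with the open fingers straddling the head so the leading finger catches it.

Request:
send_rows([
  [[0, 0, 0, 0], [0, 0, 0, 0], [0, 0, 0, 0], [0, 0, 0, 0], [0, 0, 0, 0], [0, 0, 0, 0]],
], jaw=1)

```text
clock: 13.38
tool_pos: [0.2997, 0.4098, 0.1586]
orientation: [180.0, 0.0, -90.0]
force: [-0.6, -0.4, -0.2]
opening: 0.0871
gripper_force: 0.0
```

Request:
send_rows([
  [[-0.07, 0, 0, 0], [-0.14, 0, 0, 0], [-0.21, 0, 0, 0], [-0.28, 0, 0, 0], [-0.34, 0, -0.01, 0], [-0.4, 0, -0.03, 0], [-0.44, 0, -0.05, 0], [-0.48, 0, -0.07, 0], [-0.48, 0, -0.07, 0], [-0.48, 0, -0.07, 0]],
])

```text
clock: 14.62
tool_pos: [0.2038, 0.4099, 0.1446]
orientation: [-180.0, -0.0, -90.0]
force: [0.6, 0.4, -0.3]
opening: 0.0877
gripper_force: 0.1
```

```bash
python3 - <<'E'
from h import *
st(); snap("wrist","w3"); snap("top","t3")
a=cv2.imread("pics/w3.png"); b=cv2.imread("pics/t3.png")[230:420,0:260]
b=cv2.resize(b,None,fx=2,fy=2); a=cv2.resize(a,(400,300)); o=np.zeros((600,560,3),np.uint8); o=np.zeros((380,800,3),np.uint8); o[:300,:400]=a; o[:380,400:800]=b[:380,:400]; cv2.imwrite("pics/m3.png",o)
E
```

```text
t 14.62 pos [0.2038 0.4099 0.1446] rpy [-180.   -0.  -90.] F [ 0.6  0.4 -0.3] open 0.0877 gf 0.1 j [ 88.   4. -32.   0. -53. -88.]
```

View pics/m3.png

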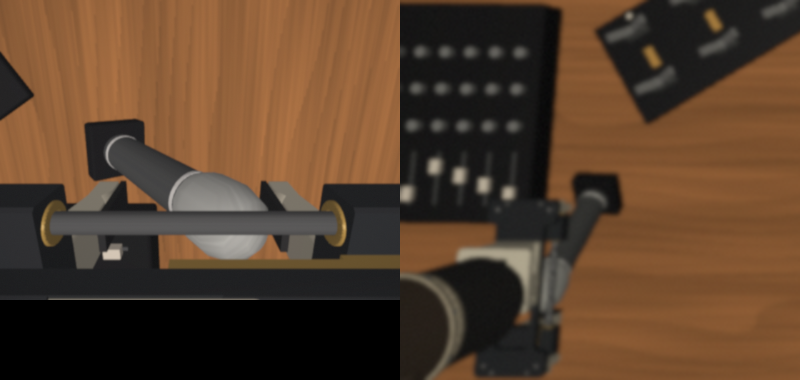

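The mic is leaning against the leading finger, tilted. Lower it further, then lift off.

Request:
send_rows([
  [[-0.05, 0, -0.03, 0], [-0.1, 0, -0.06, 0], [-0.15, 0, -0.1, 0], [-0.18, 0, -0.14, 0], [-0.18, 0, -0.14, 0], [-0.18, 0, 0.1, 0], [-0.18, 0, 0.4, 0], [-0.1, 0, 0.7, 0], [0.1, 0, 0.9, 0], [0.3, 0, 1, 0], [0.3, 0, 1, 0], [0.3, 0, 1, 0]],
])

```text
clock: 16.23
tool_pos: [0.2637, 0.4093, 0.3439]
orientation: [180.0, -0.1, -90.1]
force: [-0.6, 0.7, -0.8]
opening: 0.0877
gripper_force: 0.0
```

```bash
cat >> h.py <<'E'
def lying(n="wrist",z=.027):
    c=cal(n); ctrl.snapshot(n)
    for q in ctrl.spot_point("mic1",n): print(n,"spot",np.round(q["pixel"],1),round(q["conf"],2),atz(n,q["pixel"],z,c).round(4))
    for q in ctrl.trace("mic1",n):
        m=q["mask"].astype(np.uint8); cn=max(cv2.findContours(m,0,2)[0],key=cv2.contourArea)
        r=cv2.minAreaRect(cn); b=cv2.boxPoints(r); w=np.array([atz(n,(y,x),z,c) for x,y in b])
        e=np.diff(np.vstack([w,w[:1]]),axis=0); L=np.linalg.norm(e,axis=1); k=L[:2].argmax(); 
        print(n,"mask",round(q["conf"],2),np.round(q["bbox"]),"ctr",w.mean(0).round(4),"L",L[:2].round(3),"axis",np.degrees(np.arctan2(e[k,1],e[k,0])).round(1)%180)
E
python3 - <<'E'
from h import *
st(); lying("wrist"); lying("top"); snap("wrist","w4")
E
```

```text
t 16.23 pos [0.2637 0.4093 0.3439] rpy [ 1.80e+02 -1.00e-01 -9.01e+01] F [-0.6  0.7 -0.8] open 0.0877 gf 0.0 j [ 80.  -1. -11.  -0. -80. -80.]
wrist spot [166.1 334.4] 0.7 [0.1791 0.4121 0.027 ]
wrist mask 0.58 [265. 143. 427. 196.] ctr [0.1616 0.416  0.027 ] L [0.207 0.068] axis 179.9
top spot [134.3 308.4] 0.79 [ 0.8532 -0.172   0.027 ]
top spot [370.   94.8] 0.76 [0.1721 0.4138 0.027 ]
top spot [209.1 360.6] 0.75 [ 0.6272 -0.3242  0.027 ]
top spot [192.5 318.4] 0.73 [ 0.6753 -0.2012  0.027 ]
top spot [150.9 132.7] 0.65 [0.7952 0.3494 0.027 ]
top spot [279.2 369.4] 0.45 [ 0.4249 -0.3453  0.027 ]
top mask 0.9 [304. 180. 328. 213.] ctr [ 0.6681 -0.1986  0.027 ] L [0.098 0.063] axis 147.0
top mask 0.84 [346. 196. 375. 228.] ctr [ 0.6233 -0.3224  0.027 ] L [0.088 0.092] axis 178.6
top mask 0.81 [294. 111. 322. 154.] ctr [ 0.8546 -0.1668  0.027 ] L [0.078 0.131] axis 2.0
top mask 0.74 [ 79. 336. 114. 416.] ctr [0.1666 0.4235 0.027 ] L [0.215 0.079] axis 174.8
top mask 0.63 [109. 128. 147. 172.] ctr [0.8057 0.3627 0.027 ] L [0.08  0.156] axis 38.5
```

View pics/w4.png

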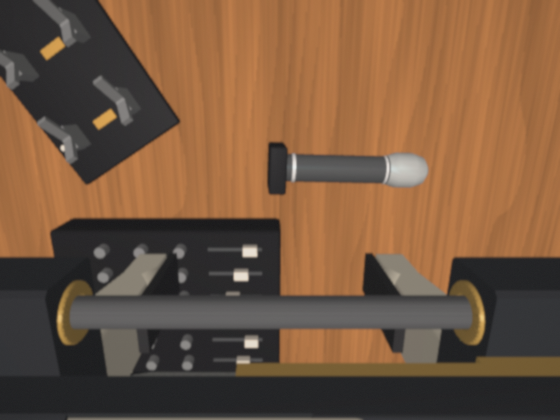

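The mic lies along x: foot at col 275, head at col 428, axis at row 169. Its origin is about (0.178, 0.413), and the top camera agrees (0.172, 0.414). Next I'll turn 90° and grasp the body, refining the dock from the first pictures meanwhile.

Request:
send_rows([
  [[-0.1, 0, 0, 0.12], [-0.2, 0, 0, 0.24], [-0.3, 0.02, 0, 0.36], [-0.43, 0.02, 0, 0.48], [-0.43, 0.02, -0.2, 0.6], [-0.43, 0.02, -0.4, 0.72], [-0.43, 0.02, -0.6, 0.84], [-0.43, 0.02, -0.8, 1], [-0.43, 0.02, -0.9, 1], [-0.43, 0.02, -1, 1], [-0.43, 0.02, -1, 1]],
])

```text
clock: 17.95
tool_pos: [0.1775, 0.4128, 0.1435]
orientation: [179.8, -0.0, -4.0]
force: [-0.1, 0.0, 0.6]
opening: 0.0874
gripper_force: 0.0
```

```bash
python3 - <<'E'
from h import *
st()
im=cv2.imread("pics/top0.png"); hsv=cv2.cvtColor(im,cv2.COLOR_BGR2HSV)
c=cal("top")
poly=np.array([[190,185],[222,237],[122,297],[92,246]],np.int32); roi=np.zeros(im.shape[:2],np.uint8); cv2.fillPoly(roi,[poly],1)
wood=((hsv[...,1]>110)&(hsv[...,2]>60)).astype(np.uint8)
m=((1-wood)&roi).astype(np.uint8); m=cv2.morphologyEx(m,cv2.MORPH_CLOSE,np.ones((9,9)))
cn=max(cv2.findContours(m,0,2)[0],key=cv2.contourArea); b=cv2.boxPoints(cv2.minAreaRect(cn))
w=np.array([atz("top",(y,x),.012,c) for x,y in b]); e=np.diff(w,axis=0)
print(b.round(1).tolist(),w.mean(0).round(4),np.linalg.norm(e,axis=1).round(3),np.degrees(np.arctan2(e[:,1],e[:,0])).round(1))
E
```

```text
t 17.95 pos [0.1775 0.4128 0.1435] rpy [179.8  -0.   -4. ] F [-0.1  0.   0.6] open 0.0874 gf 0.0 j [ 92.   3. -33.  -0. -53.  -6.]
[[96.0, 245.60000610351562], [188.5, 190.10000610351562], [215.8000030517578, 235.6999969482422], [123.30000305175781, 291.20001220703125]] [0.5319 0.2693 0.012 ] [0.309 0.16  0.304] [ -57.3 -147.7  122.1]
```

Request:
send_rows([
  [[0, 0, -0.2, 0.047], [0, 0, -0.4, 0.047], [0, 0, -0.55, 0.047], [0, 0, -0.64, 0.047], [0, 0, -0.66, 0.047], [0, 0, -0.66, 0.047]],
])

```text
clock: 18.7
tool_pos: [0.1777, 0.4145, 0.0133]
orientation: [-179.9, -0.0, 0.0]
force: [0.1, -0.4, -0.2]
opening: 0.0877
gripper_force: 0.0
```

Request:
send_rows([
  [[0, 0, 0, 0], [0, 0, 0, 0], [0, 0, 0, 0], [0, 0, 0, 0], [0, 0, 0, 0], [0, 0, 0, 0]],
], jaw=0)

```text
clock: 19.45
tool_pos: [0.1777, 0.4138, 0.0126]
orientation: [-180.0, 0.0, -0.0]
force: [-0.5, 0.2, -0.4]
opening: 0.0354
gripper_force: 30.0
```

Request:
send_rows([
  [[0, 0, 0.1, 0], [0, 0, 0.3, 0], [0, 0, 0.5, 0], [0, 0, 0.7, 0], [0, 0, 0.75, 0]],
])

```text
clock: 20.08
tool_pos: [0.1777, 0.4148, 0.1648]
orientation: [-179.8, -0.0, -0.0]
force: [-0.7, -0.2, -3.1]
opening: 0.0355
gripper_force: 30.0
```

Held at 35 mm opening, the body. Carrying it to the -100 cradle at (0.586, 0.185), yaw 32.4°.

Request:
send_rows([
  [[0.15, -0.08, 0.1, 0.05], [0.35, -0.18, 0.15, 0.1], [0.55, -0.28, 0.15, 0.15], [0.75, -0.38, 0.15, 0.2], [1, -0.5, 0.15, 0.2], [1, -0.5, 0.15, 0.2]],
])

```text
clock: 20.82
tool_pos: [0.3796, 0.3112, 0.1907]
orientation: [179.9, 0.1, 16.9]
force: [-0.6, -0.9, -2.3]
opening: 0.0354
gripper_force: 30.0
```

Request:
send_rows([
  [[0.2, -0.1, 0, 0.05], [0.4, -0.2, 0, 0.1], [0.6, -0.3, 0, 0.15], [0.8, -0.4, 0, 0.177], [1, -0.5, 0, 0.177], [1, -0.6, 0, 0.177], [1, -0.6, 0, 0.177]],
])

```text
clock: 21.7
tool_pos: [0.5765, 0.1926, 0.191]
orientation: [-180.0, 0.2, 32.3]
force: [-0.2, 0.8, -2.3]
opening: 0.0352
gripper_force: 30.0
```

```bash
python3 - <<'E'
from h import *
st(); snap("wrist","w5"); lying("wrist",.2)
for n in("wrist",):
    for q in ctrl.spot_point("dock",n): print(q["conf"],atz(n,q["pixel"],0))
E
```

```text
t 21.7 pos [0.5765 0.1926 0.191 ] rpy [-180.     0.2   32.3] F [-0.2  0.8 -2.3] open 0.0352 gf 30.0 j [ 37.  16. -11.  -0. -63.  85.]
wrist spot [279.7 270.3] 0.9 [0.5759 0.1941 0.2   ]
wrist mask 0.67 [174.  60. 376. 363.] ctr [0.6123 0.215  0.2   ] L [0.078 0.101] axis 37.099999999999994
0.71 [0.53108385 0.27268019 0.        ]
```

View pics/w5.png

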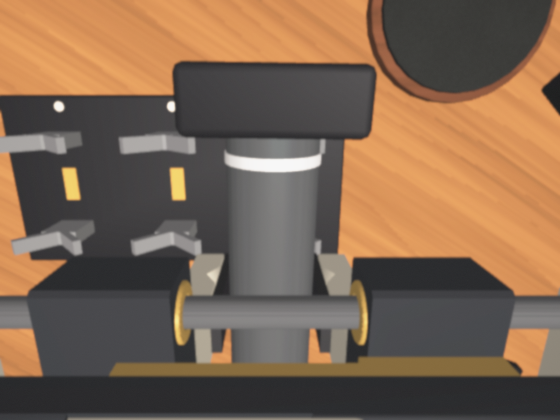

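The dock lines up squarely with the tool, with the fingers over the right-hand cradle. Lowering.

Request:
send_rows([
  [[0.045, -0.04, -0.15, 0], [0.045, -0.04, -0.3, 0], [0.045, -0.04, -0.45, 0], [0.045, -0.04, -0.55, 0], [0.045, -0.04, -0.6, 0], [0.045, -0.04, -0.64, 0], [0.045, -0.04, -0.66, 0], [0.045, -0.04, -0.66, 0]],
])

```text
clock: 22.95
tool_pos: [0.5868, 0.1859, 0.0608]
orientation: [180.0, -0.0, 32.4]
force: [-0.5, 0.4, -2.2]
opening: 0.0355
gripper_force: 30.0
```

Request:
send_rows([
  [[0, 0, -0.01, 0], [0, 0, -0.02, 0], [0, 0, -0.025, 0], [0, 0, -0.025, 0]],
])

```text
clock: 23.45
tool_pos: [0.5875, 0.1858, 0.0563]
orientation: [180.0, -0.1, 32.4]
force: [2.3, -2.4, 4.2]
opening: 0.0354
gripper_force: 30.0
```

Weight is taken (Fz +4 N). Release, rise, and head to mic B (~0.656, -0.189).

Request:
send_rows([
  [[0, 0, 0, 0], [0, 0, 0, 0], [0, 0, 0, 0], [0, 0, 0, 0], [0, 0, 0, 0], [0, 0, 0.1, 0], [0, 0, 0.3, 0], [0, 0, 0.6, 0], [0, 0, 0.9, 0], [0, 0, 1, 0]],
], jaw=1)

```text
clock: 24.7
tool_pos: [0.5882, 0.1863, 0.2605]
orientation: [180.0, -0.4, 32.4]
force: [0.3, -0.4, -0.4]
opening: 0.0879
gripper_force: 0.0
```

Request:
send_rows([
  [[0, -0.2, 0.2, 0], [0, -0.4, 0.4, 0.1], [0, -0.7, 0.45, 0.2], [0, -1, 0.45, 0.24], [0, -1, 0.45, 0.24], [0, -1, 0.45, 0.24]],
])

```text
clock: 25.45
tool_pos: [0.5866, -0.0144, 0.3455]
orientation: [-180.0, -0.0, 52.9]
force: [0.9, 0.7, 0.5]
opening: 0.0877
gripper_force: 0.0
```

Request:
send_rows([
  [[0, -0.3, 0, 0], [0, -0.6, 0, 0], [0, -0.9, 0, 0], [0, -0.95, 0, 0], [0, -0.95, 0, 0]],
])

```text
clock: 26.08
tool_pos: [0.587, -0.2037, 0.345]
orientation: [-180.0, 0.0, 53.0]
force: [0.2, 0.7, 0.4]
opening: 0.0874
gripper_force: 0.0
```

```bash
python3 - <<'E'
from h import *
st(); c=cal("wrist"); snap("wrist","w6"); up("wrist",c); up("top"); up("side"); lying("side",.07)
E
```

```text
t 26.07 pos [ 0.587  -0.2037  0.345 ] rpy [-180.    0.   53.] F [0.2 0.7 0.4] open 0.0874 gf 0.0 j [ -1.  13.   5.  -0. -82. 144.]
wrist [229.3 343.1] 0.91 @.0885 [ 0.6143 -0.311   0.0885]
wrist [126.4 311.5] 0.74 @.0885 [ 0.6536 -0.1892  0.0885]
top [209.2 360.2] 0.97 @.0885 [ 0.6161 -0.3116  0.0885]
top [145.4 128.4] 0.85 @.0885 [0.7924 0.3421 0.0885]
top [219.7 180.8] 0.71 @.0885 [0.5814 0.1845 0.0885]
top [193.9 313.2] 0.71 @.0885 [ 0.658  -0.181   0.0885]
top [263.9 283.2] 0.39 @.0885 [ 0.4628 -0.0988  0.0885]
side [287.2 243.3] 0.8 @.0885 [0.5781 0.1986 0.0885]
side [188.  279.1] 0.8 @.0885 [ 0.6504 -0.1859  0.0885]
side [182.9 211.7] 0.79 @.0885 [ 0.8266 -0.1496  0.0885]
side [311.1 100.1] 0.68 @.0885 [0.7837 0.3423 0.0885]
side [171.5 311.9] 0.56 @.0885 [ 0.5989 -0.3083  0.0885]
side spot [179.2 210.7] 0.97 [ 0.8573 -0.1992  0.07  ]
side spot [184.9 277.2] 0.78 [ 0.6732 -0.2329  0.07  ]
side spot [312.1 100.1] 0.77 [0.7983 0.3299 0.07  ]
side spot [172.8 321.7] 0.67 [ 0.5805 -0.3465  0.07  ]
side spot [170.4 311.5] 0.63 [ 0.6121 -0.3511  0.07  ]
side spot [287.8 244.6] 0.56 [0.5846 0.1801 0.07  ]
side mask 0.89 [202. 140. 227. 216.] ctr [ 0.8851 -0.255   0.07  ] L [0.074 0.488] axis 119.8
side mask 0.85 [267. 143. 296. 225.] ctr [ 0.6836 -0.2788  0.07  ] L [0.094 0.474] axis 108.7
side mask 0.8 [197. 269. 306. 319.] ctr [0.5695 0.1889 0.07  ] L [0.225 0.121] axis 23.599999999999994
side mask 0.68 [ 72. 252. 132. 363.] ctr [0.8151 0.3011 0.07  ] L [0.094 0.317] axis 132.0
side mask 0.67 [301. 128. 319. 204.] ctr [ 0.6315 -0.4167  0.07  ] L [0.521 0.089] axis 105.2
side mask 0.19 [343. 239. 363. 254.] ctr [ 0.4222 -0.0289  0.07  ] L [0.056 0.033] axis 103.1
```

Mic A is in its cradle, about (0.583, 0.182). Mic B hasn't moved, (0.655, -0.189). Grasping B.

Request:
send_rows([
  [[0.2, 0.075, 0, 0], [0.34, 0.075, -0.1, 0], [0.34, 0.075, -0.3, 0], [0.34, 0.075, -0.5, 0], [0.34, 0.075, -0.7, 0], [0.34, 0.075, -0.85, 0], [0.34, 0.075, -0.93, 0], [0.34, 0.075, -0.93, 0]],
])

```text
clock: 27.58
tool_pos: [0.6544, -0.1892, 0.1588]
orientation: [-179.9, 0.1, 53.0]
force: [0.3, -0.1, 1.1]
opening: 0.0873
gripper_force: 0.0
```

Request:
send_rows([
  [[0, 0, 0, 0], [0, 0, 0, 0], [0, 0, 0, 0], [0, 0, 0, 0], [0, 0, 0, 0], [0, 0, 0, 0]],
], jaw=0)

```text
clock: 28.32
tool_pos: [0.6549, -0.1894, 0.1598]
orientation: [180.0, -0.0, 53.0]
force: [1.4, -0.7, 1.7]
opening: 0.0452
gripper_force: 30.0
```

Request:
send_rows([
  [[0, 0, 0.15, 0], [0, 0, 0.4, 0], [0, 0, 0.6, 0], [-0.1, 0.2, 0.65, 0], [-0.2, 0.4, 0.65, 0.05], [-0.32, 0.6, 0.65, 0.1], [-0.44, 0.8, 0.65, 0.15], [-0.56, 1, 0.65, 0.2]],
])

```text
clock: 29.32
tool_pos: [0.5413, 0.0119, 0.2889]
orientation: [-179.9, 0.0, 70.3]
force: [1.5, 0.8, -1.9]
opening: 0.0454
gripper_force: 30.0
```

Request:
send_rows([
  [[-0.12, 0.2, 0, 0.05], [-0.24, 0.4, 0, 0.1], [-0.36, 0.6, 0, 0.15], [-0.48, 0.8, 0, 0.2], [-0.6, 1, 0, 0.23], [-0.6, 1, 0, 0.23]],
])

```text
clock: 30.08
tool_pos: [0.421, 0.2129, 0.2892]
orientation: [-180.0, -0.0, 90.2]
force: [0.2, -1.3, -3.5]
opening: 0.045
gripper_force: 30.0
```

Request:
send_rows([
  [[-0.12, 0.2, 0, 0], [-0.24, 0.4, 0, 0], [-0.36, 0.6, 0, 0], [-0.48, 0.8, 0, 0], [-0.6, 0.99, -0.05, 0], [-0.6, 0.99, -0.25, 0], [-0.6, 0.99, -0.4, 0], [-0.6, 0.99, -0.52, 0], [-0.6, 0.99, -0.6, 0], [-0.6, 0.99, -0.63, 0], [-0.6, 0.99, -0.63, 0]],
])

```text
clock: 31.45
tool_pos: [0.303, 0.4084, 0.1634]
orientation: [-180.0, 0.0, 89.9]
force: [-0.5, -0.2, -3.0]
opening: 0.0454
gripper_force: 30.0
```

Request:
send_rows([
  [[0, 0, -0.01, 0], [0, 0, -0.018, 0], [0, 0, -0.018, 0], [0, 0, -0.018, 0]],
])

```text
clock: 31.95
tool_pos: [0.3029, 0.409, 0.1604]
orientation: [180.0, -0.0, 90.0]
force: [0.5, -0.3, 0.9]
opening: 0.0457
gripper_force: 30.0
```

Request:
send_rows([
  [[0, 0, 0, 0], [0, 0, 0, 0], [0, 0, 0, 0], [0, 0, 0, 0], [0, 0, 0, 0], [0, 0, 0, 0]],
], jaw=1)

```text
clock: 32.7
tool_pos: [0.3027, 0.4088, 0.16]
orientation: [180.0, 0.0, 90.0]
force: [-0.5, -0.2, -0.3]
opening: 0.0873
gripper_force: 0.0
```

Request:
send_rows([
  [[-0.07, 0, 0, 0], [-0.14, 0, 0, 0], [-0.21, 0, 0, 0], [-0.28, 0, 0, 0], [-0.34, 0, -0.01, 0], [-0.4, 0, -0.03, 0], [-0.44, 0, -0.05, 0], [-0.48, 0, -0.07, 0], [-0.48, 0, -0.07, 0], [-0.48, 0, -0.07, 0]],
])

```text
clock: 33.95
tool_pos: [0.2068, 0.4089, 0.1459]
orientation: [180.0, 0.0, 90.0]
force: [-0.3, -0.5, -0.3]
opening: 0.0878
gripper_force: 0.0
```

Request:
send_rows([
  [[-0.05, 0, -0.03, 0], [-0.1, 0, -0.06, 0], [-0.15, 0, -0.1, 0], [-0.18, 0, -0.14, 0], [-0.18, 0, -0.14, 0], [-0.18, 0, 0.1, 0], [-0.18, 0, 0.4, 0], [-0.1, 0, 0.7, 0], [0.1, 0, 0.9, 0], [0.3, 0, 1, 0], [0.3, 0, 1, 0], [0.3, 0, 1, 0]],
])

```text
clock: 35.45
tool_pos: [0.2667, 0.4083, 0.3453]
orientation: [-180.0, 0.1, 89.9]
force: [-0.4, 0.2, -0.6]
opening: 0.0876
gripper_force: 0.0
```

```bash
python3 - <<'E'
from h import *
st(); lying("wrist"); snap("wrist","w7"); lying("top")
E
```

```text
t 35.45 pos [0.2667 0.4083 0.3453] rpy [-1.80e+02  1.00e-01  8.99e+01] F [-0.4  0.2 -0.6] open 0.0876 gf 0.0 j [ 80.  -1. -10.  -0. -81. 100.]
wrist spot [255.  447.9] 0.66 [0.516  0.2787 0.027 ]
wrist spot [172.9 205.4] 0.65 [0.1797 0.3965 0.027 ]
wrist mask 0.87 [116. 145. 275. 197.] ctr [0.1653 0.3889 0.027 ] L [0.21 0.07] axis 6.1
top spot [148.5 129.2] 0.86 [0.8025 0.3602 0.027 ]
top spot [218.3 180.9] 0.79 [0.5946 0.1977 0.027 ]
top spot [211.2 358.4] 0.69 [ 0.6209 -0.3177  0.027 ]
top spot [364.9 101.3] 0.66 [0.1857 0.3971 0.027 ]
top spot [132.2 310.5] 0.59 [ 0.8598 -0.1783  0.027 ]
top mask 0.9 [297. 115. 320. 154.] ctr [ 0.8562 -0.1693  0.027 ] L [0.076 0.128] axis 179.7
top mask 0.87 [347. 197. 376. 229.] ctr [ 0.6188 -0.3233  0.027 ] L [0.109 0.074] axis 120.0
top mask 0.82 [ 88. 333. 112. 415.] ctr [0.1685 0.3952 0.027 ] L [0.075 0.21 ] axis 4.0
top mask 0.81 [158. 186. 212. 258.] ctr [0.5885 0.1861 0.027 ] L [0.065 0.23 ] axis 35.099999999999994
top mask 0.76 [111. 130. 146. 171.] ctr [0.805  0.3635 0.027 ] L [0.072 0.153] axis 39.900000000000006
top mask 0.58 [178. 131. 229. 180.] ctr [0.7828 0.1378 0.027 ] L [0.149 0.147] axis 90.7
```

```bash
cat >> h.py <<'E'
def axisline(n="wrist",z=.027,near=None):
    c=cal(n); ctrl.snapshot(n)
    for q in ctrl.trace("mic1",n):
        m=q["mask"]; ys,xs=np.nonzero(m); 
        w0=atz(n,(ys.mean(),xs.mean()),z,c)
        if near is not None and np.linalg.norm(w0[:2]-near)>.08: continue
        cols=np.arange(xs.min(),xs.max()+1); mid=np.array([np.nonzero(m[:,k])[0].mean() for k in cols]); wd=np.array([m[:,k].sum() for k in cols])
        P=np.array([atz(n,(r,k),z,c) for r,k in zip(mid,cols)])
        body=(wd<np.median(wd)*1.15)&(wd>np.median(wd)*.8); body[:5]=body[-5:]=False
        f=np.polyfit(P[body,0],P[body,1],1); wide=P[wd>np.median(wd)*1.5]
        foot=wide.mean(0) if len(wide) else None
        print("axis",np.degrees(np.arctan(f[0])).round(2),"y at .18:",np.polyval(f,.18).round(4),"ends",P[0].round(4),P[-1].round(4),"foot",foot)
E
python3 - <<'E'
from h import *
axisline(near=np.array([.17,.39]))
E
```

```text
axis 2.54 y at .18: 0.3976 ends [0.0591 0.3928 0.027 ] [0.2701 0.3868 0.027 ] foot [0.25749508 0.39975621 0.027     ]
```

Request:
send_rows([
  [[-0.1, 0, 0, -0.12], [-0.2, 0, 0, -0.24], [-0.3, -0.055, 0, -0.36], [-0.425, -0.055, 0, -0.48], [-0.425, -0.055, -0.2, -0.6], [-0.425, -0.055, -0.4, -0.72], [-0.425, -0.055, -0.6, -0.84], [-0.425, -0.055, -0.8, -1], [-0.425, -0.055, -0.9, -1], [-0.425, -0.055, -1, -1], [-0.425, -0.055, -1, -1]],
])

```text
clock: 37.28
tool_pos: [0.1816, 0.3968, 0.1449]
orientation: [179.8, 0.0, 4.0]
force: [0.1, -0.7, 1.1]
opening: 0.0876
gripper_force: 0.0
```

Request:
send_rows([
  [[0, 0, -0.2, -0.017], [0, 0, -0.4, -0.017], [0, 0, -0.55, -0.017], [0, 0, -0.64, -0.017], [0, 0, -0.665, -0.017], [0, 0, -0.665, -0.017]],
])

```text
clock: 38.02
tool_pos: [0.1817, 0.3985, 0.0136]
orientation: [-180.0, -0.0, 2.6]
force: [-0.3, -0.1, 0.5]
opening: 0.0876
gripper_force: 0.0
```

Request:
send_rows([
  [[0, 0, 0, 0], [0, 0, 0, 0], [0, 0, 0, 0], [0, 0, 0, 0], [0, 0, 0, 0], [0, 0, 0, 0]],
], jaw=0)

```text
clock: 38.78
tool_pos: [0.1817, 0.3978, 0.013]
orientation: [-180.0, -0.0, 2.6]
force: [0.5, 0.4, -0.5]
opening: 0.0355
gripper_force: 30.0
```

Request:
send_rows([
  [[0, 0, 0.1, 0], [0, 0, 0.3, 0], [0, 0, 0.5, 0], [0, 0, 0.7, 0], [0, 0, 0.75, 0]],
])

```text
clock: 39.4
tool_pos: [0.1817, 0.3988, 0.1651]
orientation: [-179.8, -0.0, 2.6]
force: [0.3, 0.2, -3.0]
opening: 0.0355
gripper_force: 30.0
```

Request:
send_rows([
  [[0.15, -0.05, 0.1, 0.05], [0.35, -0.12, 0.15, 0.1], [0.55, -0.2, 0.15, 0.15], [0.75, -0.25, 0.15, 0.18], [0.9, -0.3, 0.15, 0.18], [0.9, -0.3, 0.15, 0.18]],
])

```text
clock: 40.15
tool_pos: [0.3626, 0.3362, 0.191]
orientation: [179.9, 0.2, 17.8]
force: [0.3, -0.2, -2.9]
opening: 0.0354
gripper_force: 30.0
```

Request:
send_rows([
  [[0.2, -0.08, 0, 0.05], [0.4, -0.16, 0, 0.1], [0.6, -0.24, 0, 0.15], [0.8, -0.3, 0, 0.167], [0.86, -0.35, 0, 0.167], [0.86, -0.35, 0, 0.167], [0.86, -0.35, 0, 0.167]],
])

```text
clock: 41.02
tool_pos: [0.5326, 0.268, 0.1925]
orientation: [-180.0, 0.1, 32.4]
force: [-0.4, 0.8, -2.0]
opening: 0.0352
gripper_force: 30.0
```

Request:
send_rows([
  [[0.005, 0.003, -0.15, 0], [0.005, 0.003, -0.3, 0], [0.005, 0.003, -0.45, 0], [0.005, 0.003, -0.55, 0], [0.005, 0.003, -0.61, 0], [0.005, 0.003, -0.65, 0], [0.005, 0.003, -0.675, 0], [0.005, 0.003, -0.685, 0], [0.005, 0.003, -0.685, 0], [0.005, 0.003, -0.685, 0]],
])

```text
clock: 42.28
tool_pos: [0.5352, 0.2689, 0.0566]
orientation: [-180.0, -0.1, 32.4]
force: [-0.9, 2.2, 0.4]
opening: 0.035
gripper_force: 30.0
```

Request:
send_rows([
  [[0, 0, 0, 0], [0, 0, 0, 0], [0, 0, 0, 0], [0, 0, 0, 0], [0, 0, 0, 0], [0, 0, 0.1, 0], [0, 0, 0.3, 0], [0, 0, 0.6, 0], [0, 0, 0.9, 0], [0, 0, 1, 0], [0, 0, 1, 0]],
], jaw=1)

```text
clock: 43.65
tool_pos: [0.5354, 0.2689, 0.2582]
orientation: [-180.0, -0.2, 32.4]
force: [-0.8, 0.1, -0.9]
opening: 0.0876
gripper_force: 0.0
```

Request:
send_rows([
  [[0, -0.15, 0.2, -0.1], [0, -0.3, 0.4, -0.2], [0, -0.45, 0.45, -0.3], [0, -0.6, 0.45, -0.4], [0, -0.75, 0.45, -0.5], [0, -0.9, 0.45, -0.6], [0, -1, 0.45, -0.7], [0, -1, 0.45, -0.8], [0, -1, 0.45, -0.8]],
])

```text
clock: 44.78
tool_pos: [0.5344, 0.068, 0.3447]
orientation: [179.9, 0.1, -36.3]
force: [0.3, -0.2, 0.1]
opening: 0.0875
gripper_force: 0.0
```

Request:
send_rows([
  [[0.1, -0.2, 0, -0.1], [0.2, -0.4, 0, -0.2], [0.3, -0.6, 0, -0.3], [0.3, -0.8, 0, -0.4], [0.3, -1, 0, -0.5], [0.3, -1, 0, -0.607], [0.3, -1, 0, -0.607]],
])

```text
clock: 45.65
tool_pos: [0.5946, -0.1318, 0.345]
orientation: [179.9, 0.0, -88.3]
force: [1.0, -0.9, -0.5]
opening: 0.0876
gripper_force: 0.0
```

Request:
send_rows([
  [[0, -0.25, 0, 0], [0, -0.5, 0, 0], [0, -0.5, 0, 0], [0, -0.5, 0, 0]],
])

```text
clock: 46.15
tool_pos: [0.5948, -0.2311, 0.3454]
orientation: [180.0, 0.0, -88.3]
force: [-0.7, 1.0, -0.6]
opening: 0.0875
gripper_force: 0.0
```

```bash
python3 - <<'E'
from h import *
st(); c=cal("wrist"); im=snap("wrist","w8"); up("wrist",c); up("top"); up("side")
tp=snap("top","t8")
o=np.zeros((420,800,3),np.uint8); o[:,:440]=im[:,60:500,::-1]; cr=cv2.resize(tp[170:310,80:230,::-1],None,fx=2.4,fy=2.4); o[:336,440:800]=cr; cv2.imwrite("pics/m8.png",o)
E
```

```text
t 46.15 pos [ 0.5948 -0.2311  0.3454] rpy [180.    0.  -88.3] F [-0.7  1.  -0.6] open 0.0875 gf 0.0 j [ -4.  14.   7.  -0. -83.   5.]
wrist [ 99.  257.2] 0.68 @.0885 [ 0.6108 -0.3109  0.0885]
wrist [218.1  66.5] 0.68 @.0885 [ 0.8354 -0.1686  0.0885]
top [218.9 181.6] 0.95 @.0885 [0.5836 0.1824 0.0885]
top [235.9 150.5] 0.62 @.0885 [0.5357 0.2653 0.0885]
top [150.3 129.5] 0.61 @.0885 [0.778  0.3381 0.0885]
top [249.1 268.3] 0.54 @.0885 [ 0.5026 -0.0578  0.0885]
top [207.9 362.4] 0.47 @.0885 [ 0.6198 -0.3178  0.0885]
top [248.3 294.1] 0.39 @.0885 [ 0.5055 -0.1283  0.0885]
side [289.2 242.7] 0.92 @.0885 [0.5769 0.2041 0.0885]
side [326.  250.4] 0.82 @.0885 [0.5272 0.2828 0.0885]
side [310.3 101. ] 0.82 @.0885 [0.7835 0.3402 0.0885]
side [170.3 309.4] 0.79 @.0885 [ 0.6075 -0.3131  0.0885]
side [250.  336.6] 0.51 @.0885 [0.4453 0.025  0.0885]
```

View pics/m8.png

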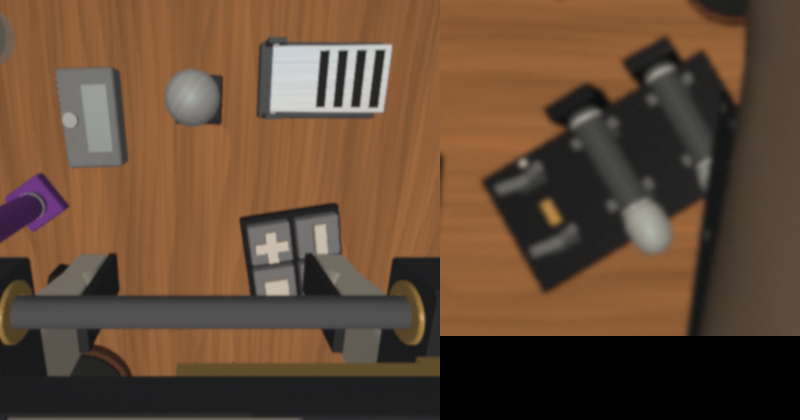

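Both docked mics lie properly in their cradles. Mic C's head is straight below the camera at (97,253) and its foot is square to the tool. Grasp C at (0.611, -0.311).

Request:
send_rows([
  [[0.08, -0.2, 0, 0], [0.08, -0.4, -0.1, 0], [0.08, -0.4, -0.3, 0], [0.08, -0.4, -0.5, 0], [0.08, -0.4, -0.7, 0], [0.08, -0.4, -0.85, 0], [0.08, -0.4, -0.93, 0], [0.08, -0.4, -0.93, 0]],
])

```text
clock: 47.55
tool_pos: [0.6104, -0.3115, 0.1592]
orientation: [179.9, 0.0, -88.5]
force: [0.2, -0.4, 0.6]
opening: 0.0874
gripper_force: 0.0
```

Request:
send_rows([
  [[0, 0, 0, 0], [0, 0, 0, 0], [0, 0, 0, 0], [0, 0, 0, 0], [0, 0, 0, 0], [0, 0, 0, 0]],
], jaw=0)

```text
clock: 48.3
tool_pos: [0.611, -0.3117, 0.1602]
orientation: [-180.0, -0.0, -88.5]
force: [0.4, 1.0, 0.6]
opening: 0.0449
gripper_force: 30.0
```

Request:
send_rows([
  [[0, 0, 0.15, 0], [0, 0, 0.4, 0], [0, 0, 0.6, 0], [-0.05, 0.2, 0.65, 0], [-0.1, 0.4, 0.65, 0], [-0.2, 0.6, 0.65, 0], [-0.3, 0.8, 0.65, 0], [-0.4, 1, 0.65, 0]],
])

```text
clock: 49.3
tool_pos: [0.5295, -0.1104, 0.2893]
orientation: [179.9, 0.0, -88.6]
force: [-0.1, 1.1, -2.1]
opening: 0.0456
gripper_force: 30.0
```

Request:
send_rows([
  [[-0.09, 0.2, 0, 0], [-0.18, 0.4, 0, 0], [-0.27, 0.6, 0, 0], [-0.36, 0.8, 0, 0], [-0.45, 1, 0, 0], [-0.45, 1, 0, 0]],
])

```text
clock: 50.05
tool_pos: [0.4394, 0.0904, 0.2898]
orientation: [180.0, 0.0, -88.3]
force: [-0.2, -1.9, -2.5]
opening: 0.0454
gripper_force: 30.0
```

Request:
send_rows([
  [[-0.09, 0.2, 0, 0], [-0.18, 0.4, 0, 0], [-0.27, 0.6, 0, 0], [-0.36, 0.8, 0, 0], [-0.45, 1, 0, 0], [-0.45, 1, 0, 0]],
])

```text
clock: 50.8
tool_pos: [0.3499, 0.29, 0.2894]
orientation: [180.0, -0.0, -88.4]
force: [0.0, -1.4, -1.7]
opening: 0.0454
gripper_force: 30.0
```

Request:
send_rows([
  [[-0.09, 0.2, 0, 0], [-0.18, 0.4, 0, 0], [-0.25, 0.57, -0.05, 0], [-0.25, 0.57, -0.25, 0], [-0.25, 0.57, -0.4, 0], [-0.25, 0.57, -0.52, 0], [-0.25, 0.57, -0.6, 0], [-0.25, 0.57, -0.63, 0], [-0.25, 0.57, -0.64, 0], [-0.25, 0.57, -0.64, 0]],
])

```text
clock: 52.05
tool_pos: [0.301, 0.4025, 0.1624]
orientation: [-180.0, 0.0, -88.6]
force: [0.2, 0.8, -2.1]
opening: 0.0455
gripper_force: 30.0
```

Request:
send_rows([
  [[0, 0, -0.01, 0], [0, 0, -0.013, 0], [0, 0, -0.013, 0], [0, 0, -0.013, 0]],
])

```text
clock: 52.55
tool_pos: [0.3012, 0.4031, 0.1607]
orientation: [-179.9, 0.1, -88.5]
force: [0.6, -2.2, 5.0]
opening: 0.045
gripper_force: 30.0
```

Request:
send_rows([
  [[0, 0, 0, 0], [0, 0, 0, 0], [0, 0, 0, 0], [0, 0, 0, 0], [0, 0, 0, 0], [0, 0, 0, 0]],
], jaw=1)

```text
clock: 53.3
tool_pos: [0.3007, 0.4024, 0.1593]
orientation: [-180.0, -0.0, -88.5]
force: [-0.4, -1.2, -0.5]
opening: 0.0876
gripper_force: 0.0
```

Request:
send_rows([
  [[-0.07, 0, 0, 0], [-0.14, 0, 0, 0], [-0.21, 0, 0, 0], [-0.28, 0, 0, 0], [-0.34, 0, -0.01, 0], [-0.4, 0, -0.03, 0], [-0.44, 0, -0.05, 0], [-0.48, 0, -0.07, 0], [-0.48, 0, -0.07, 0], [-0.48, 0, -0.07, 0]],
])

```text
clock: 54.55
tool_pos: [0.2048, 0.4024, 0.1454]
orientation: [-180.0, -0.0, -88.5]
force: [-1.4, -1.6, -0.1]
opening: 0.0881
gripper_force: 0.1
```

Request:
send_rows([
  [[-0.05, 0, -0.03, 0], [-0.1, 0, -0.06, 0], [-0.15, 0, -0.1, 0], [-0.18, 0, -0.14, 0], [-0.18, 0, -0.14, 0], [-0.18, 0, 0.1, 0], [-0.18, 0, 0.4, 0], [-0.1, 0, 0.7, 0], [0.1, 0, 0.9, 0], [0.3, 0, 1, 0], [0.3, 0, 1, 0], [0.3, 0, 1, 0]],
])

```text
clock: 56.05
tool_pos: [0.2647, 0.4019, 0.3447]
orientation: [180.0, -0.1, -88.6]
force: [-0.6, -0.0, -0.0]
opening: 0.0877
gripper_force: 0.0
```

```bash
python3 - <<'E'
from h import *
st(); lying("wrist"); axisline(near=np.array([.17,.39])); lying("top")
E
```

```text
t 56.05 pos [0.2647 0.4019 0.3447] rpy [ 1.80e+02 -1.00e-01 -8.86e+01] F [-0.6 -0.  -0. ] open 0.0877 gf 0.0 j [ 80.  -1. -11.  -0. -80. -79.]
wrist spot [42.8 26.4] 0.91 [0.5593 0.2634 0.027 ]
wrist spot [162.4 335.8] 0.62 [0.1784 0.3978 0.027 ]
wrist mask 0.91 [268. 139. 430. 191.] ctr [0.1622 0.3995 0.027 ] L [0.206 0.068] axis 1.4000000000000057
wrist mask 0.76 [  3.   0. 120. 109.] ctr [0.5423 0.2585 0.027 ] L [0.199 0.057] axis 36.80000000000001
axis 1.94 y at .18: 0.3977 ends [0.268  0.3953 0.027 ] [0.0586 0.3936 0.027 ] foot [0.25543086 0.40085788 0.027     ]
top spot [237.1 151.3] 0.98 [0.5391 0.2801 0.027 ]
top spot [368.   99.8] 0.71 [0.1775 0.4005 0.027 ]
top spot [134.4 309.4] 0.66 [ 0.8529 -0.175   0.027 ]
top mask 0.93 [127. 204. 174. 274.] ctr [0.5329 0.2704 0.027 ] L [0.069 0.226] axis 35.599999999999994
top mask 0.86 [157. 189. 211. 258.] ctr [0.5829 0.1918 0.027 ] L [0.063 0.225] axis 29.5
top mask 0.8 [293. 113. 319. 154.] ctr [ 0.8561 -0.1668  0.027 ] L [0.079 0.134] axis 1.9000000000000057
top mask 0.73 [110. 129. 149. 172.] ctr [0.8051 0.3634 0.027 ] L [0.076 0.153] axis 39.80000000000001
top mask 0.63 [ 87. 333. 116. 415.] ctr [0.1659 0.3937 0.027 ] L [0.077 0.21 ] axis 3.9000000000000057
```

Request:
send_rows([
  [[-0.1, 0, 0, 0.12], [-0.2, 0, 0, 0.24], [-0.3, -0.02, 0, 0.36], [-0.425, -0.02, 0, 0.48], [-0.425, -0.02, -0.2, 0.6], [-0.425, -0.02, -0.4, 0.72], [-0.425, -0.02, -0.6, 0.84], [-0.425, -0.02, -0.8, 1], [-0.425, -0.02, -0.9, 1], [-0.425, -0.02, -1, 1], [-0.425, -0.02, -1, 1]],
])

```text
clock: 57.82
tool_pos: [0.1795, 0.3974, 0.1443]
orientation: [179.8, -0.0, -2.6]
force: [-0.2, -0.2, 0.5]
opening: 0.0876
gripper_force: 0.0
```

Request:
send_rows([
  [[0, 0, -0.2, 0.054], [0, 0, -0.4, 0.054], [0, 0, -0.55, 0.054], [0, 0, -0.64, 0.054], [0, 0, -0.665, 0.054], [0, 0, -0.665, 0.054]],
])

```text
clock: 58.58
tool_pos: [0.1797, 0.399, 0.013]
orientation: [-180.0, -0.0, 2.1]
force: [-0.9, 0.1, -0.2]
opening: 0.0875
gripper_force: 0.0
```

Request:
send_rows([
  [[0, 0, 0, 0], [0, 0, 0, 0], [0, 0, 0, 0], [0, 0, 0, 0], [0, 0, 0, 0], [0, 0, 0, 0]],
], jaw=0)

```text
clock: 59.32
tool_pos: [0.1797, 0.398, 0.0123]
orientation: [180.0, 0.0, 2.0]
force: [0.2, -1.9, 1.5]
opening: 0.0354
gripper_force: 29.9
```

Request:
send_rows([
  [[0, 0, 0.1, 0], [0, 0, 0.3, 0], [0, 0, 0.5, 0], [0, 0, 0.7, 0], [0, 0, 0.9, 0], [0, 0, 0.9, 0]],
])

```text
clock: 60.08
tool_pos: [0.1798, 0.4, 0.195]
orientation: [-179.7, -0.0, 2.1]
force: [-0.0, -0.2, -3.4]
opening: 0.0353
gripper_force: 29.8
```

Request:
send_rows([
  [[0.15, -0.02, 0, 0.05], [0.35, -0.05, 0, 0.1], [0.55, -0.08, 0, 0.15], [0.75, -0.11, 0, 0.18], [0.75, -0.11, 0, 0.18]],
])

```text
clock: 60.7
tool_pos: [0.3312, 0.3749, 0.1903]
orientation: [179.9, 0.1, 17.3]
force: [-0.7, -0.3, -3.1]
opening: 0.0355
gripper_force: 29.8
```

Request:
send_rows([
  [[0.2, -0.03, 0, 0.05], [0.4, -0.06, 0, 0.1], [0.6, -0.1, 0, 0.15], [0.755, -0.12, 0, 0.174], [0.755, -0.12, 0, 0.174], [0.755, -0.12, 0, 0.174]],
])

```text
clock: 61.45
tool_pos: [0.4796, 0.352, 0.1911]
orientation: [180.0, 0.1, 32.4]
force: [-1.1, -0.8, -1.8]
opening: 0.0355
gripper_force: 29.8
```

Request:
send_rows([
  [[0.005, 0.005, -0.15, 0], [0.005, 0.005, -0.3, 0], [0.005, 0.005, -0.45, 0], [0.005, 0.005, -0.55, 0], [0.005, 0.005, -0.61, 0], [0.005, 0.005, -0.65, 0], [0.005, 0.005, -0.67, 0], [0.005, 0.005, -0.68, 0], [0.005, 0.005, -0.68, 0], [0.005, 0.005, -0.68, 0]],
])

```text
clock: 62.7
tool_pos: [0.4819, 0.3535, 0.0568]
orientation: [-180.0, -0.0, 32.5]
force: [-0.9, -0.5, -1.7]
opening: 0.0356
gripper_force: 29.8
```

Request:
send_rows([
  [[0, 0, -0.01, 0], [0, 0, -0.015, 0], [0, 0, -0.015, 0]],
])

```text
clock: 63.08
tool_pos: [0.4821, 0.3541, 0.0554]
orientation: [-180.0, -0.1, 32.5]
force: [-5.6, -1.1, 12.6]
opening: 0.0352
gripper_force: 29.9
```

Contact. Release, rise and move to a view of the keypad with the fingers shut.

Request:
send_rows([
  [[0, 0, 0, 0], [0, 0, 0, 0], [0, 0, 0, 0], [0, 0, 0, 0], [0, 0, 0, 0], [0, 0, 0.1, 0], [0, 0, 0.3, 0], [0, 0, 0.6, 0], [0, 0, 0.9, 0], [0, 0, 1, 0], [0, 0, 1, 0]],
], jaw=1)

```text
clock: 64.45
tool_pos: [0.4823, 0.354, 0.2556]
orientation: [-179.9, -0.2, 32.5]
force: [-0.1, -0.0, -0.7]
opening: 0.0876
gripper_force: 0.0
```

Request:
send_rows([
  [[-0.05, -0.2, 0.1, -0.05], [-0.1, -0.4, 0.2, -0.1], [-0.16, -0.7, 0.2, -0.15], [-0.16, -1, 0.2, -0.2], [-0.16, -1, 0.2, -0.26], [-0.16, -1, 0.2, -0.26]],
], jaw=0)

```text
clock: 65.2
tool_pos: [0.4494, 0.1526, 0.2925]
orientation: [180.0, 0.1, 10.1]
force: [-0.0, -0.4, 0.5]
opening: 0.0328
gripper_force: 0.0
```

Request:
send_rows([
  [[-0.05, -0.3, 0, 0], [-0.1, -0.6, 0, 0], [-0.2, -0.9, 0, 0], [-0.2, -1, 0, 0], [-0.2, -1, 0, 0]],
])

```text
clock: 65.82
tool_pos: [0.4095, -0.0473, 0.2928]
orientation: [180.0, 0.1, 10.1]
force: [0.6, 0.2, 0.4]
opening: 0.0002
gripper_force: 0.0
```

Request:
send_rows([
  [[0, -0.15, 0, 0], [0, -0.3, 0, 0], [0, -0.3, 0, 0], [0, -0.3, 0, 0]],
])

```text
clock: 66.32
tool_pos: [0.41, -0.1058, 0.2928]
orientation: [-180.0, 0.1, 10.2]
force: [0.2, -0.1, 0.2]
opening: 0.0006
gripper_force: 0.0
```

```bash
cat > k.py <<'E'
from h import *
def keys():
    st()
    for n in("wrist","side","top"):
        c=cal(n); ctrl.snapshot(n)
        for k in("square","cross","round","bar"):
            print(n,k,[(np.round(q["pixel"],1).tolist(),round(q["conf"],2),atz(n,q["pixel"],.048,c)[:2].round(4).tolist()) for q in ctrl.spot_point(f"key_{k}_top",n)])
E
python3 - <<'E'
from k import *
im=snap("wrist","w9"); keys(); up("top"); up("side")
tp=snap("top","t9")
o=np.zeros((420,800,3),np.uint8); o[:,:440]=im[:,60:500,::-1]; cr=cv2.resize(tp[170:310,80:230,::-1],None,fx=2.4,fy=2.4); o[:336,440:800]=cr; cv2.imwrite("pics/m9.png",o)
E
```

```text
t 66.38 pos [ 0.41   -0.1057  0.293 ] rpy [-180.     0.    10.2] F [0.  0.3 0.2] open 0.0002 gf 0.0 j [ 12.  -7. -22.  -0. -74.  88.]
wrist square [([85.3, 240.3], 0.63, [0.4965, -0.0574]), ([148.9, 245.5], 0.25, [0.4322, -0.0732])]
wrist cross [([85.6, 303.0], 0.85, [0.5078, -0.122]), ([149.0, 244.3], 0.61, [0.4319, -0.0719])]
wrist round []
wrist bar [([148.7, 300.7], 0.92, [0.4431, -0.1328])]
side square [([239.3, 322.2], 0.57, [0.4973, -0.0586])]
side cross [([222.4, 328.4], 0.64, [0.5026, -0.1334]), ([239.1, 322.2], 0.5, [0.4975, -0.0594])]
side round [([242.1, 350.8], 0.67, [0.4333, -0.0709])]
side bar [([226.6, 354.5], 0.5, [0.4391, -0.1375])]
top square [([249.4, 268.2], 0.6, [0.5052, -0.0567])]
top cross []
top round []
top bar []
top [254.6 116.1] 0.98 @.0885 [0.4837 0.3556 0.0885]
top [130.9 308.7] 0.95 @.0885 [ 0.8418 -0.1686  0.0885]
top [218.9 181.4] 0.62 @.0885 [0.5836 0.183  0.0885]
top [238. 151.] 0.61 @.0885 [0.5299 0.2636 0.0885]
top [149.4 129.5] 0.55 @.0885 [0.7807 0.3383 0.0885]
side [181.9 212.6] 0.97 @.0885 [ 0.827  -0.1555  0.0885]
side [374.1 260. ] 0.82 @.0885 [0.4757 0.3658 0.0885]
side [289.6 243.7] 0.78 @.0885 [0.5747 0.2044 0.0885]
side [309.7 101.2] 0.59 @.0885 [0.7842 0.3389 0.0885]
side [326.6 250.7] 0.55 @.0885 [0.5262 0.2839 0.0885]
```

View pics/m9.png

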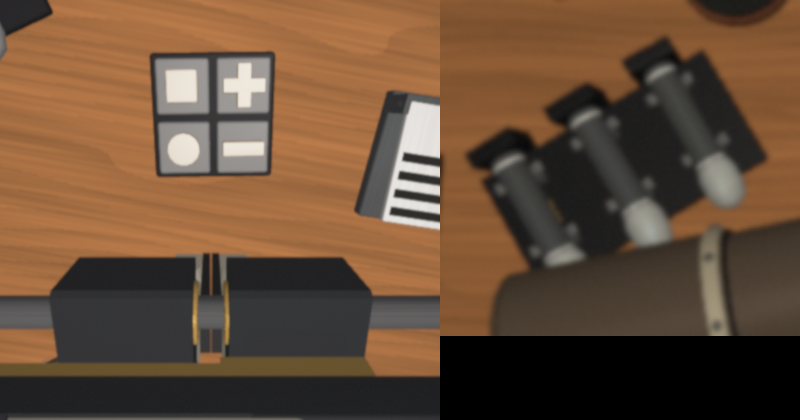

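All three mics are in the dock. The key grid checks out at 66 mm spacing: square (0.4965, -0.057), cross (0.508, -0.122), round (0.432, -0.0725), bar (0.443, -0.133). Now the square key.

Request:
send_rows([
  [[0.2, 0.1, -0.1, 0], [0.43, 0.24, -0.35, 0], [0.43, 0.24, -0.6, 0], [0.43, 0.24, -0.85, 0], [0.43, 0.24, -1, 0], [0.43, 0.24, -1, 0]],
])

```text
clock: 68.12
tool_pos: [0.4941, -0.059, 0.0913]
orientation: [180.0, 0.3, 10.1]
force: [-0.2, -0.0, 0.5]
opening: 0.0007
gripper_force: 0.0
```

Request:
send_rows([
  [[0, 0, -0.1, 0], [0, 0, -0.18, 0], [0, 0, -0.22, 0], [0, 0, -0.25, 0], [0, 0, -0.27, 0], [0, 0, -0.27, 0], [0, 0, -0.27, 0]],
])

```text
clock: 69.0
tool_pos: [0.4966, -0.0585, 0.0403]
orientation: [180.0, -0.1, 10.2]
force: [-1.3, -0.5, 5.1]
opening: 0.0005
gripper_force: 2.7
```

Request:
send_rows([
  [[0, 0, -0.01, 0], [0, 0, -0.018, 0], [0, 0, -0.018, 0]],
])

```text
clock: 69.38
tool_pos: [0.4969, -0.0585, 0.0396]
orientation: [180.0, -0.2, 10.2]
force: [-13.1, 3.9, 43.0]
opening: 0.0001
gripper_force: 21.2
```

The square key is bottomed out (43 N on its stop). Release and press cross.

Request:
send_rows([
  [[0, 0, 0.08, 0], [0, 0, 0.2, 0], [0.03, -0.15, 0.2, 0], [0.0575, -0.32, 0.2, 0], [0.0575, -0.32, 0.2, 0], [0.0575, -0.32, 0.1, 0], [0.0575, -0.32, 0.05, 0], [0.0575, -0.32, 0.02, 0], [0.0575, -0.32, 0.004, 0], [0.0575, -0.32, 0.004, 0], [0.0575, -0.32, 0.004, 0]],
])

```text
clock: 70.75
tool_pos: [0.507, -0.1225, 0.0397]
orientation: [180.0, -0.0, 10.2]
force: [-13.6, 4.1, 36.5]
opening: 0.0001
gripper_force: 18.4
```

Request:
send_rows([
  [[0, 0, 0.08, 0], [0, 0, 0.2, 0], [-0.12, 0.08, 0.2, 0], [-0.25, 0.16, 0.2, 0], [-0.38, 0.25, 0.2, 0], [-0.38, 0.25, 0.2, 0], [-0.38, 0.25, 0.1, 0], [-0.38, 0.25, 0.05, 0], [-0.38, 0.25, 0.02, 0], [-0.38, 0.25, 0, 0], [-0.38, 0.25, 0, 0], [-0.38, 0.25, 0, 0]],
])

```text
clock: 72.25
tool_pos: [0.4319, -0.0726, 0.0395]
orientation: [180.0, -0.1, 10.2]
force: [-15.5, 7.4, 47.8]
opening: 0.0006
gripper_force: 24.3
```

Request:
send_rows([
  [[0, 0, 0.08, 0], [0, 0, 0.2, 0], [0.03, -0.15, 0.2, 0], [0.055, -0.3, 0.2, 0], [0.055, -0.3, 0.2, 0], [0.055, -0.3, 0.1, 0], [0.055, -0.3, 0.05, 0], [0.055, -0.3, 0.02, 0], [0.055, -0.3, 0.004, 0], [0.055, -0.3, 0.004, 0], [0.055, -0.3, 0.004, 0]],
])

```text
clock: 73.62
tool_pos: [0.4419, -0.1326, 0.0397]
orientation: [180.0, 0.0, 10.2]
force: [-12.7, 5.0, 35.7]
opening: 0.0004
gripper_force: 17.9
```

Request:
send_rows([
  [[0, 0, 0.08, 0], [0, 0, 0.3, 0], [0, 0, 0.6, 0], [-0.1, -0.3, 0.9, 0], [-0.2, -0.7, 1, 0], [-0.2, -1, 1, 0], [-0.2, -1, 1, 0], [-0.2, -1, 1, 0]],
])

```text
clock: 74.62
tool_pos: [0.402, -0.3347, 0.2375]
orientation: [180.0, -0.0, 9.9]
force: [0.8, 0.4, -0.6]
opening: 0.0005
gripper_force: 0.0
```

```bash
python3 - <<'E'
from h import *
st(); a=snap("top","t10"); b=snap("side","s10")
o=np.zeros((600,800,3),np.uint8); o[:300,:400]=cv2.resize(a[:,:,::-1],(400,300)); o[:300,400:]=cv2.resize(b[:,:,::-1],(400,300)); o[300:,:400]=cv2.resize(a[180:300,80:240,::-1],(400,300)); o[300:,400:]=cv2.resize(b[200:410,190:470,::-1],(400,300)); cv2.imwrite("pics/m10.png",o)
E
```

```text
t 74.62 pos [ 0.402  -0.3347  0.2375] rpy [180.   -0.    9.9] F [ 0.8  0.4 -0.6] open 0.0005 gf 0.0 j [-18.   6. -17.   0. -67. 118.]
```

View pics/m10.png

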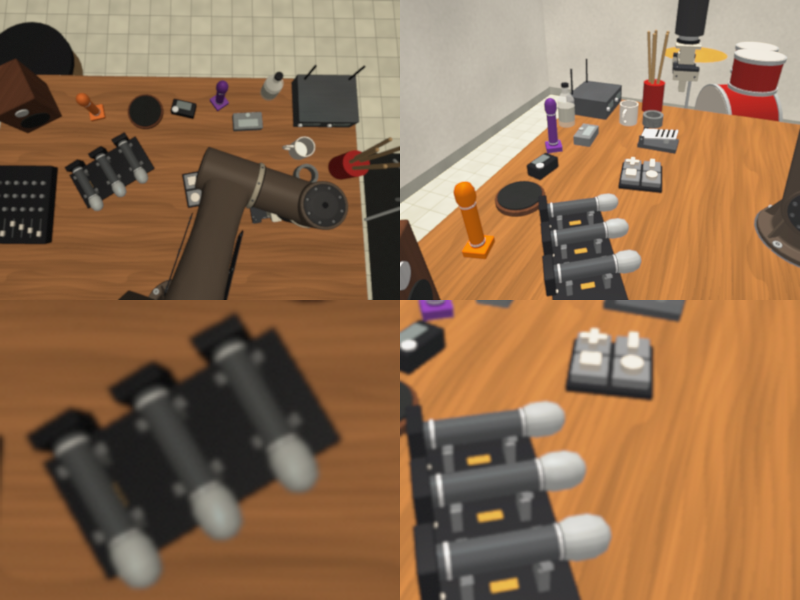

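All three mics rest in their cradles, the keys are up and nothing else has moved. Handing in.

```bash
python3 -c "
from plant import ctrl
print(ctrl.close_job())"
```

```text
the job is handed in; nothing more can be done
None
```

I handed the job in at about 75 s: pedal pressed to its stop and released, all three microphones lying in dock cradles, and the keys pressed fully in the order square, cross, round, bar; the hand-in returned no verdict.

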